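Fasten the rail and clip the modules on

TASK

First fasten the rail: take the mallet by its handle and knock both drive pins at the rail's ends fully home, never pushing them with the gripper itself; then stand the mallet back on its black pad, on its head as it was found. Next mount every grey module on the rail, each clear of the end brackets: hook its fixed lip under the rail's edge nearest the robot, and rock it down until its sprung foot clicks under the far edge and it sits flat. When all are mounted, switch each one on by pushing its toggle right over toward the far side, and leave the other things on the desk where they are.

Things in the scene. Friction and masses are not known exactly. Their poses are not given: they have to be found in the camera images.
- rail_top (a point): Middle of the top face of a steel top-hat rail, 28 mm above the table. Own y along the rail, own x across it, roughly away from the robot, z up. Rail 198 mm long, 35 wide over its two flanges, which are 2.5 thick and free beneath; edges at own x = -17.5 mm (robot side) and +17.5 mm. 20 mm from rail top down to the plate.
- plate: Grey plate 140 (own x) x 280 (own y) x 8 mm, fixed, that carries the rail along its middle; origin at the centre of its underside, axes as the rail's. At own y = +-116 mm stand black brackets 44 x 34 mm (own y 99 to 133), top 36 mm above the table, with the drive pins. Module middles may lie up to 75 mm from the rail's middle; three fit at a pitch of 68 mm.
- pin_left_top (a point): Centre of the flat top of the drive pin at the rail's +y end: steel head 18 mm across, 4 mm thick. Not driven it stands up to 16 mm above the bracket, home 4 mm.
- pin_right_top (a point): The same for the drive pin at the rail's -y end.
- drive_pin_left (a joint): How far that pin has been driven down, m: 0 to 0.003 at the start, 0.012 fully home. It is stiff (about 7 N) and stays where it is left.
- drive_pin_right (a joint): The same for the right pin.
- mallet: Rubber mallet standing on its head: head a vertical cylinder 38 mm across and 70 mm high, origin in the centre of its lower striking face; level wooden handle 18 x 18 mm in section, along own -x, from the head to 110 mm from the head's axis, its middle 35 mm above the striking face. 0.30 kg, nearly all in the head, so it stands by itself.
- mallet_grip (a point): Point to grip on the mallet's handle, half-way up it: 55 mm from the head's axis along own -x, 35 mm above the lower striking face. Own x from handle to head.
- mallet_pad: Black pad 90 (own x) x 160 (own y) x 6 mm, fixed; origin at the centre of its underside. The mallet stands on it.
- module_a_centre (a point): Centre of a grey rail module (some are absent; all alike, 0.26 kg): housing 90 (own x) x 42 (own y) x 38 mm high, on it a raised nose 46 long, full width, its top 56 mm above the housing's flat bottom. This point: on the middle line, 40 mm above the flat bottom, 52.5 above what it stands on (bare desk: 2 mm below the mat). z up, +x from hook end to sprung-foot end. Grip across the 42 mm width.
- module_a_slot (a point): Same module, same axes: middle of its hook slot, at the hook leg's inner face, 18.5 mm to -x of the middle line's centre and 3 mm below the flat bottom. Below the flat bottom: hook leg 7.5 thick, 12.5 deep; its lip reaches 5.5 mm in (+x), lip top 6 deep, so the slot is 6 high; rear leg 31 to 40 mm to +x of the middle. Seated: at rail own x -18.5 (play 2 mm), 3 mm below rail top.
- module_a_foot (a joint): Sprung foot of that module, m: 0 = in (at rest, and when clicked), up to 0.0065 pushed outward; spring 1 to 3.3 N. Its nose reaches in to x +14.5, 3.4 to 12 mm below the flat bottom, bevelled beneath: pressed down on the rail's far edge it is pushed out, then snaps under. Pressing the foot end down takes about 5 to 15 N. Hooked, the nose meets the far edge at about 0.3 rad of tilt.
- module_b_centre (a point): Centre of a grey rail module (some are absent; all alike, 0.26 kg): housing 90 (own x) x 42 (own y) x 38 mm high, on it a raised nose 46 long, full width, its top 56 mm above the housing's flat bottom. This point: on the middle line, 40 mm above the flat bottom, 52.5 above what it stands on (bare desk: 2 mm below the mat). z up, +x from hook end to sprung-foot end. Grip across the 42 mm width.
- module_b_slot (a point): Same module, same axes: middle of its hook slot, at the hook leg's inner face, 18.5 mm to -x of the middle line's centre and 3 mm below the flat bottom. Below the flat bottom: hook leg 7.5 thick, 12.5 deep; its lip reaches 5.5 mm in (+x), lip top 6 deep, so the slot is 6 high; rear leg 31 to 40 mm to +x of the middle. Seated: at rail own x -18.5 (play 2 mm), 3 mm below rail top.
- module_b_foot (a joint): Sprung foot of that module, m: 0 = in (at rest, and when clicked), up to 0.0065 pushed outward; spring 1 to 3.3 N. Its nose reaches in to x +14.5, 3.4 to 12 mm below the flat bottom, bevelled beneath: pressed down on the rail's far edge it is pushed out, then snaps under. Pressing the foot end down takes about 5 to 15 N. Hooked, the nose meets the far edge at about 0.3 rad of tilt.
- module_c_centre (a point): Centre of a grey rail module (some are absent; all alike, 0.26 kg): housing 90 (own x) x 42 (own y) x 38 mm high, on it a raised nose 46 long, full width, its top 56 mm above the housing's flat bottom. This point: on the middle line, 40 mm above the flat bottom, 52.5 above what it stands on (bare desk: 2 mm below the mat). z up, +x from hook end to sprung-foot end. Grip across the 42 mm width.
- module_c_slot (a point): Same module, same axes: middle of its hook slot, at the hook leg's inner face, 18.5 mm to -x of the middle line's centre and 3 mm below the flat bottom. Below the flat bottom: hook leg 7.5 thick, 12.5 deep; its lip reaches 5.5 mm in (+x), lip top 6 deep, so the slot is 6 high; rear leg 31 to 40 mm to +x of the middle. Seated: at rail own x -18.5 (play 2 mm), 3 mm below rail top.
- module_c_foot (a joint): Sprung foot of that module, m: 0 = in (at rest, and when clicked), up to 0.0065 pushed outward; spring 1 to 3.3 N. Its nose reaches in to x +14.5, 3.4 to 12 mm below the flat bottom, bevelled beneath: pressed down on the rail's far edge it is pushed out, then snaps under. Pressing the foot end down takes about 5 to 15 N. Hooked, the nose meets the far edge at about 0.3 rad of tilt.
- module_a_toggle (a joint): Black toggle on top of that module's nose, rad: 0 to 0.15 = off, leaning to the hook end; 1.2 = on, leaning to the foot end; it stays where left. Pivot on the middle line 13 mm above the centre point; lever 22 mm long from the pivot, 12 wide, 6 thick, its end 31 to 35 mm above the centre point; upright at 0.6. The nose top is 16 mm above the centre point. About 2 to 4 N at the lever's end.
- module_b_toggle (a joint): Black toggle on top of that module's nose, rad: 0 to 0.15 = off, leaning to the hook end; 1.2 = on, leaning to the foot end; it stays where left. Pivot on the middle line 13 mm above the centre point; lever 22 mm long from the pivot, 12 wide, 6 thick, its end 31 to 35 mm above the centre point; upright at 0.6. The nose top is 16 mm above the centre point. About 2 to 4 N at the lever's end.
- module_c_toggle (a joint): Black toggle on top of that module's nose, rad: 0 to 0.15 = off, leaning to the hook end; 1.2 = on, leaning to the foot end; it stays where left. Pivot on the middle line 13 mm above the centre point; lever 22 mm long from the pivot, 12 wide, 6 thick, its end 31 to 35 mm above the centre point; upright at 0.6. The nose top is 16 mm above the centre point. About 2 to 4 N at the lever's end.
- tape_roll: Roll of brown tape, 68 mm across, 19 high, lying; leave alone.
- phone_shell: Open phone shell 68 x 138 x 7 mm; leave alone.
- dispenser: White bottle with a blue cap, 62 mm across, 118 high; leave alone.
Things that resemble listed ones, but are neither listed nor needed, are in the scene too. Leave any green look-alike of the part that bears module_b_centre alone.

How it is judged:
By the outcome, as a careful person would: the job done as asked, in the order asked, and still so for the second after the job is handed in, with the robot touching nothing.
Of module_a, module_b, module_c only 2 to 3 are there at a start; the rules pass over those that are not, and their reading is None.
At some moment in a run one of module_a, module_b, module_c may be knocked a few centimetres aside while the robot is not near it.
It also fails if it takes over 210 s, if anything falls off the work surface, if the arm or the gripper's body presses on something with over 40 N, if the wrist force passes 120 N, or if a joint passes its speed limit or range.

ROBOT

A 6-joint arm with a two-finger parallel gripper is mounted at the origin on a cart in front of the work surface, level with it; the furniture and walls round the work are solid. World frame = base frame: x ahead of the robot, y to its left, z up, the work surface at z = 0. Lengths are in mm, angles in rad, forces in N, time in s.
With the tool pointing down it reaches from about 350 to 975 mm from the base axis. Payload 7.1 kg.
Tool frame: the origin (TCP) lies on the front face of the gripper's body, between the roots of the fingers; the fingertips stand 80 mm ahead of it and the grasp point (between the pads) lies 61 mm ahead of it; z points along the fingers, y is the line along which they close (so a half turn about z gives the same grasp; the last joint's range is limited). The gripper opens to 88 mm and grips with 3 to 60 N. Pads are 20 mm wide; open, the fingers measure 115 mm over their backs; the gripper's body (75 mm by 178 mm) begins 61 mm behind the grasp point.
Start: joints at [1.134, 0.423, 1.63, -0, 1.089, -0.019], TCP at [253.562, 571.237, 302.675] pointing down, gripper open.
Joint ranges: [-3, 3], [-0.9, 2.11], [0.09, 2.58], [-1.31, 4.45], [0.11, 2.69], [-2.54, 2.54]. Speed limits (rad/s): [2.39, 2.39, 3.01, 3.14, 3.14, 3.14].

INTERFACE

Orientations are given as a rotation vector (axis times angle).
In Python, from workcell import readout, vision, close_job gives the robot as it stands.
- The arm moves only by the tool servo_tool, never from a script. Its argument "plan" is a list that holds one entry, the list of rows, each a list of 7 numbers: the gripper command: -1 is fully open, 1 is shut, values between are in proportion, then the shift along the world's x, y, z in units of 40 mm (1.0 is 40 mm), then the turn, a rotation vector about the world's x, y, z in units of 5 degrees (1.0 is 5 degrees). A call has 1 to 5 rows; each row shifts and turns the commanded pose from where the row before left it; what a row does not reach is not made up. A row lasts 1/12 s, in which the tool goes at most 41.7 mm and 7.16 degrees, less where a joint would pass 70% of its speed; a pose out of reach is approached as far as the arm can. A call is refused whole if a number of a shift passes 1 or a number of a turn 1, either way. A call with a gripper value outside its range is refused whole. The fingers move at their own pace and stop on an object; the grip force is fixed at half the most. Time passes only in rows, so rows that do not move let the fingers close. It gives the time, the measured TCP pose, the force, the opening and the grip force at its end, in the units of the state.
- readout.get_obs(): the state, without advancing time (a new reading comes with each control period).
- vision.get_image(name): name is "scene" or "side" or "wrist"; returns the picture (384x512x3 uint8, red, green, blue); there is no depth.
- vision.camera_params(name): a dict with "fx", "fy", "cx", "cy" (pixels), "D" ([k1, k2, p1, p2, k3] as OpenCV has them; the pictures are not rectified), "rvec" (rotation vector, rad) and "tvec" (3), from world to camera coordinates, as OpenCV has them; the wrist camera has in their place "hand_eye" (4x4, takes a point from camera to tool coordinates, whose origin is the TCP and whose axes are the flange's). Camera axes: x right, y down, z forward; pixel columns grow to the right and rows downward; lengths in mm; the calibration is good to about 2 mm. A picture is of the moment at which its call begins: read the wrist's pose just before it. camera_params takes no time and is no camera call.
- close_job(): hands the job in; it is judged then, once.
The state is a dict: "t": time; "qpos": joint angles; "qvel": joint speeds; "joint_torque": joint torques, N m; "ee_pos": TCP position; "orientation": TCP orientation; "ft_force": force on the tool from outside, world axes, zero at the start; "moment": the same for the moment, N m; "width": finger opening in mm; "grasp_force": force on a finger pad.
Only numpy, scipy, OpenCV 4.12 (cv2) and the standard library are available. Lean on these libraries where they do the work, as an engineer would, in place of code of your own. Each camera call takes 0.05 s, during which the arm holds its last target. There are 200 camera calls.

## Working session

There is one attempt and no reset: what is moved stays moved. The work goes in short steps, Python scripts to look and compute and a tool call to move; the robot and the scene stay as the last step left them, time stands still between calls to the robot, and variables do not carry over. Pictures are saved under pics/ and viewed, at most 14 in all, crops included, and the job is handed in when it is done.

Besides the shell and the picture viewer there is one more tool, called after ">>>" as a command line: name --argument value ..., lists and objects as JSON in quotes. servo_tool: Moves the arm, as the interface text tells. Its arguments: {"type":"object","properties":{"plan":{"type":"array"}},"required":["plan"]}

```bash
ls; mkdir -p pics
cat > h.py <<'E'
import numpy as np, cv2
from scipy.spatial.transform import Rotation as R
from workcell import readout, vision
def cam(name,obs=None):
    p=vision.camera_params(name)
    K=np.array([[p['fx'],0,p['cx']],[0,p['fy'],p['cy']],[0,0,1.]]);D=np.array(p['D'],float)
    if 'hand_eye' in p:
        o=obs or readout.get_obs(); H=np.array(p['hand_eye'],float)
        T=np.eye(4);T[:3,:3]=R.from_rotvec(o['orientation']).as_matrix();T[:3,3]=o['ee_pos']
        W=T@H; Rc=W[:3,:3].T; t=-Rc@W[:3,3]
    else:
        Rc=R.from_rotvec(np.ravel(p['rvec'])).as_matrix(); t=np.ravel(p['tvec'])
    return K,D,Rc,t
def ray(c,uv):
    K,D,Rc,t=c
    q=cv2.undistortPoints(np.array(uv,float).reshape(-1,1,2),K,D).reshape(-1,2)
    d=np.c_[q,np.ones(len(q))]@Rc; return -Rc.T@t,d
def onz(c,uv,z):
    o,d=ray(c,uv); return o+d*((z-o[2])/d[:,2])[:,None]
def proj(c,P):
    K,D,Rc,t=c
    return cv2.projectPoints(np.array(P,float).reshape(-1,1,3),cv2.Rodrigues(Rc)[0],t,K,D)[0].reshape(-1,2)
def shot(name,fn):
    o=readout.get_obs(); im=vision.get_image(name)[:,:,::-1].copy(); cv2.imwrite('pics/'+fn,im); return im,cam(name,o)
E
python3 - <<'E'
from h import *
a,c=shot('scene','s0.png'); b,d=shot('side','d0.png'); 
cv2.imwrite('pics/s0.png',a)
for n,k in (('scene',c),('side',d)): print(n,-k[2].T@k[3],k[2][2])
o=readout.get_obs(); print(o)
E
```

```text
pics
scene [ 261.56014144 -531.67748847  842.62596919] [ 0.2924176   0.5900689  -0.75253614]
side [  44.40120941 1351.10985453  702.82388295] [ 0.33343623 -0.84589173 -0.41627812]
{'t': 0.1, 'qpos': array([ 1.13397778e+00,  4.23760725e-01,  1.63058793e+00, -3.15822223e-06,
        1.08863669e+00, -1.89624412e-02]), 'qvel': array([-0.00055472, -0.00094889, -0.00223662, -0.00097723, -0.00128254,
       -0.00170058]), 'joint_torque': array([ 8.18676417e-04, -5.45618749e+01, -2.74328148e+01,  6.45479118e-02,
        1.87764812e-02, -4.53416112e-05]), 'ee_pos': array([253.41651574, 570.89125212, 301.99175322]), 'orientation': array([-6.51534973e-01, -3.07296962e+00,  2.13185190e-03]), 'ft_force': array([-0.28856139, -0.34235293,  0.05590234]), 'moment': array([-0.02530119,  0.00774582, -0.02017626]), 'grasp_force': 0.0, 'width': 87.49667925589902}
```

View pics/s0.png

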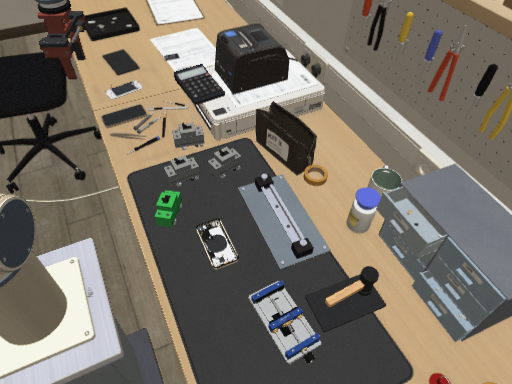

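View pics/d0.png

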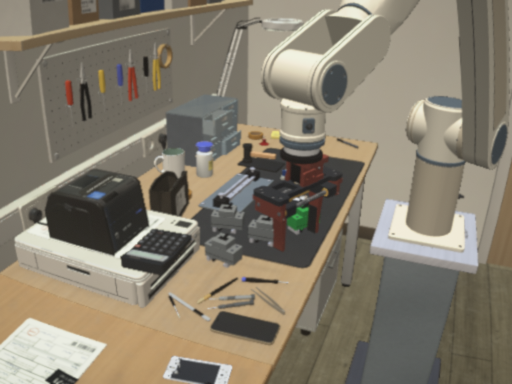

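The scene view shows three grey modules near (188,135), (180,168) and (225,157), and a green look-alike at (168,208) to leave alone. The rail runs from (264,183) to (301,246), and the mallet is at (355,290) with its head at (369,280). I'll confirm these in one enlarged crop.

Run:
```python
from h import *
a=cv2.imread('pics/s0.png')
A=cv2.resize(a[110:230,140:300],None,fx=5,fy=5,interpolation=cv2.INTER_CUBIC); 
cv2.imwrite('pics/s0c.png',A)
B=cv2.resize(a[165:345,235:395],None,fx=3.3,fy=3.3,interpolation=cv2.INTER_CUBIC); 
cv2.imwrite('pics/s0r.png',B)
```

```text
(no output)
```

View pics/s0c.png

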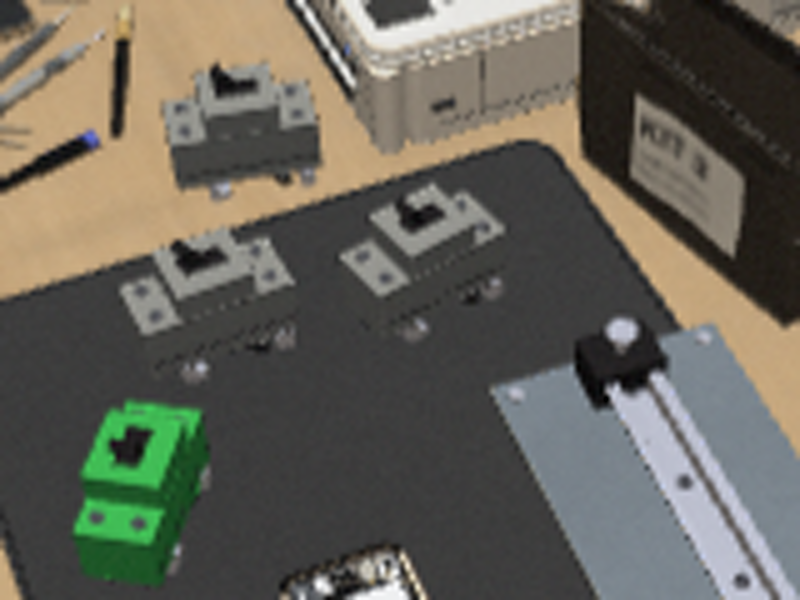

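View pics/s0r.png

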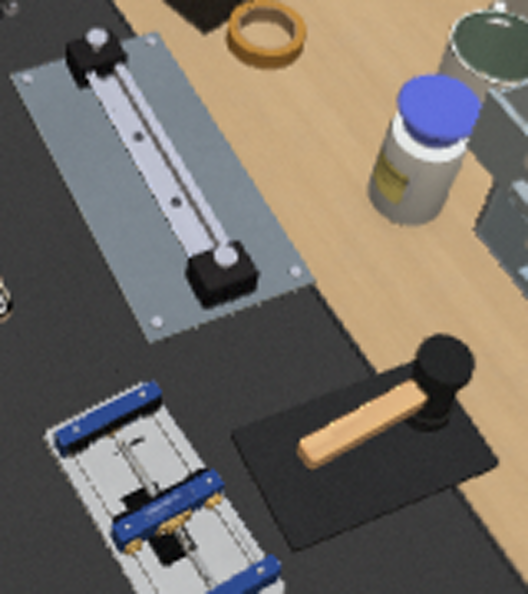

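Run:
```python
from h import *
np.set_printoptions(precision=1,suppress=True)
c=cam('scene')
A=lambda L:[(140+x/5,110+y/5) for x,y in L]; B=lambda L:[(235+x/3.3,165+y/3.3) for x,y in L]
print('pins',onz(c,B([(96,37),(226,256)]),50))
print('plate',onz(c,B([(10,75),(158,35),(313,285),(150,342)]),8))
print('head',onz(c,B([(443,360)]),76),'handle',onz(c,B([(301,450),(420,385)]),50))
print('pad',onz(c,B([(233,434),(498,463),(294,550)]),6))
for n,L,z in (('m1',[(197,77),(268,62),(280,118),(205,124)],68.5-2-2),('m2',[(155,262),(235,230),(262,268),(178,305)],68.5),('m3',[(370,215),(432,184),(473,222),(405,258)],68.5),('green',[(140,402),(206,410),(165,480),(82,470)],68.5)):
    P=onz(c,A(L),z);print(n,P.mean(0),P)
print(vision.camera_params('wrist'))
```

```text
pins [[ 621.5  118.2   50. ]
 [ 608.9 -115.1   50. ]]
plate [[ 554.1  144.1    8. ]
 [ 691.   131.8    8. ]
 [ 673.2 -143.1    8. ]
 [ 539.6 -133.5    8. ]]
head [[ 685.5 -260.1   76. ]] handle [[ 576.6 -264.8   50. ]
 [ 674.4 -259.6   50. ]]
pad [[ 558.  -220.     6. ]
 [ 710.2 -315.1    6. ]
 [ 552.3 -306.5    6. ]]
m1 [493.8 377.5  64.5] [[477.2 403.6  64.5]
 [521.1 398.9  64.5]
 [509.6 347.   64.5]
 [467.5 360.6  64.5]]
m2 [429.2 243.1  68.5] [[403.9 258.2  68.5]
 [452.3 263.7  68.5]
 [455.7 229.   68.5]
 [404.9 221.5  68.5]]
m3 [549.6 227.9  68.5] [[525.3 243.1  68.5]
 [567.2 252.   68.5]
 [575.8 213.4  68.5]
 [530.  203.   68.5]]
green [361.1 137.   68.5] [[365.1 163.5  68.5]
 [394.1 143.8  68.5]
 [360.5 108.5  68.5]
 [324.9 132.3  68.5]]
{'fx': 277.4178201365667, 'fy': 277.4178201365667, 'cx': 258.39303203345344, 'cy': 190.85509716064212, 'D': array([-0.,  0.,  0.,  0.,  0.]), 'hand_eye': array([[ -0. ,  -1. ,  -0.3,  73.4],
       [  1. ,  -0. ,   0. ,  -0.5],
       [ -0. ,  -0.3,   1. , -81.8],
       [  0. ,   0. ,   0. ,   1. ]])}
```

>>> servo_tool --plan '[[[-1, 0.5, -0.95, 0, 0, 0, 0.96], [-1, 0.5, -0.95, 0, 0, 0, 0.96], [-1, 0.5, -0.95, 0, 0, 0, 0.96], [-1, 0.5, -0.95, 0, 0, 0, 0.96], [-1, 0.5, -0.95, 0, 0, 0, 0.95]]]'

```text
t: 0.52
ee_pos: [350.8, 385.0, 302.4]
orientation: [0.008, -3.141, 0.001]
ft_force: [1.1, 1.0, 0.2]
width: 87.6
grasp_force: 0.0
```

>>> servo_tool --plan '[[[-1, 0.5, -0.95, 0, 0, 0, 0], [-1, 0.5, -0.95, 0, 0, 0, 0], [-1, 0.5, -0.95, 0, 0, 0, 0], [-1, 0.5, -0.95, 0, 0, 0, 0], [-1, 0.5, -0.95, 0, 0, 0, 0]]]'

```text
t: 0.93
ee_pos: [448.0, 200.5, 302.6]
orientation: [0.001, -3.141, 0.0]
ft_force: [0.7, 0.2, 0.2]
width: 87.7
grasp_force: 0.0
```

>>> servo_tool --plan '[[[-1, 0.2, -0.95, 0, 0, 0, 0], [-1, 0.2, -0.95, 0, 0, 0, 0], [-1, 0.2, -0.95, 0, 0, 0, 0], [-1, 0, 0, 0, 0, 0, 0], [-1, 0, 0, 0, 0, 0, 0]]]'

```text
t: 1.35
ee_pos: [471.8, 86.7, 302.5]
orientation: [-0.007, -3.141, -0.0]
ft_force: [-0.6, 0.2, -0.2]
width: 87.9
grasp_force: 0.0
```

Run:
```python
from h import *
o=readout.get_obs();print(o['ee_pos'],o['orientation'],o['t'],-cam('wrist')[2].T@cam('wrist')[3])
shot('wrist','w1.png')
```

```text
[471.75160251  86.69372977 302.48924068] [-6.53861030e-03 -3.14108283e+00 -6.95291041e-05] 1.35 [398.25426299  86.6647828  384.32265555]
```

View pics/w1.png

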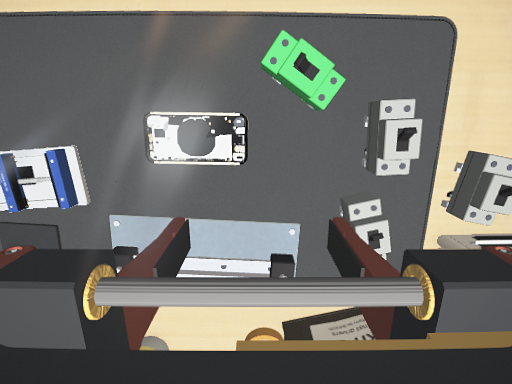

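>>> servo_tool --plan '[[[-1, 0.4, -0.98, -0.3, 0, 0, 0], [-1, 0.4, -0.98, -0.3, 0, 0, 0], [-1, 0.4, -0.98, -0.3, 0, 0, 0], [-1, 0.4, -0.98, -0.3, 0, 0, 0], [-1, 0.4, -0.98, -0.3, 0, 0, 0]]]'

```text
t: 1.82
ee_pos: [548.1, -96.8, 245.3]
orientation: [-0.005, 3.142, 0.001]
ft_force: [0.5, -0.2, 1.0]
width: 87.9
grasp_force: 0.0
```

>>> servo_tool --plan '[[[-1, 0.4, -0.98, -0.3, 0, 0, 0], [-1, 0.4, -0.98, -0.3, 0, 0, 0], [-1, 0, -0.8, 0, 0, 0, 0], [-1, 0, 0, 0, 0, 0, 0], [-1, 0, 0, 0, 0, 0, 0]]]'

```text
t: 2.23
ee_pos: [578.0, -202.9, 222.4]
orientation: [-0.001, -3.141, -0.001]
ft_force: [-0.6, 0.1, -1.0]
width: 87.9
grasp_force: 0.0
```

Run:
```python
from h import *
o=readout.get_obs();print(o['ee_pos'],o['orientation'])
shot('wrist','w2.png')
```

```text
[ 577.99353674 -202.88979466  222.41007824] [-6.94924908e-04 -3.14071355e+00 -1.06287245e-03]
```

View pics/w2.png

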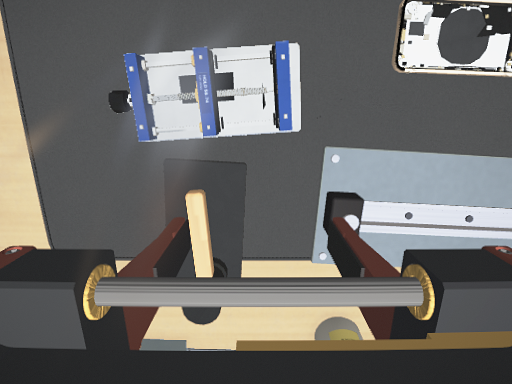

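w2 shows the mallet handle running from (196,193) to (205,278), with the head at about (203,300). w1 shows the modules at about (404,138), (372,232) and (503,195), and the green look-alike at (305,68). I'll compute positions from these.

Run:
```python
from h import *
np.set_printoptions(precision=1,suppress=True)
a=cv2.imread('pics/w2.png'); c=cam('wrist'); 
hsv=cv2.cvtColor(a,cv2.COLOR_BGR2HSV); m=cv2.inRange(hsv,(8,70,120),(25,255,255)); m[:, :180]=0; m[:,222:]=0; m[:185]=0; m[250:]=0
ys,xs=np.where(m)
mid=[];
for y in range(200,250,5):
    r=np.where(m[y])[0]; 
    if len(r): mid.append((r.mean(),y)); 
print(mid[0],mid[-1],len(mid), ys.min())
P=onz(c,mid+[(196,ys.min())],50);print(P)
s=cam('scene'); 
print('head scene',onz(s,[(235+443/3.3,165+360/3.3)],76), 'headtop wrist',onz(c,[(203,302)],76))
print('pinR',onz(c,[(351,222)],50))
```

```text
(np.float64(194.27272727272728), 200) (np.float64(201.15384615384616), 245) 10 190
[[ 583.8 -263.7   50. ]
 [ 588.9 -263.7   50. ]
 [ 594.  -264.1   50. ]
 [ 599.2 -262.3   50. ]
 [ 604.4 -262.6   50. ]
 [ 609.7 -261.2   50. ]
 [ 615.  -260.8   50. ]
 [ 620.4 -261.9   50. ]
 [ 625.8 -261.    50. ]
 [ 631.3 -259.7   50. ]
 [ 573.9 -261.5   50. ]]
head scene [[ 685.5 -260.1   76. ]] headtop wrist [[ 679.  -255.6   76. ]]
pinR [[ 606.5 -110.8   50. ]]
```

>>> servo_tool --plan '[[[-1, 0.8, -0.7, 0, 0, 0, 0.45], [-1, 0.8, -0.7, 0, 0, 0, 0.45], [-1, 0, 0, -1, 0, 0, 0], [-1, 0, 0, -1, 0, 0, 0], [-1, 0, 0, -0.8, 0, 0, 0]]]'

```text
t: 2.7
ee_pos: [640.8, -255.4, 109.5]
orientation: [0.128, -3.139, -0.001]
ft_force: [0.0, 0.3, -1.3]
width: 87.8
grasp_force: 0.0
```

>>> servo_tool --plan '[[[-1, 0, 0, -0.2, 0, 0, 0], [1, 0, 0, 0, 0, 0, 0], [1, 0, 0, 0, 0, 0, 0], [1, 0, 0, 0, 0, 0, 0], [1, 0, 0, 0, 0, 0, 0]]]'

```text
t: 3.12
ee_pos: [641.9, -258.2, 106.0]
orientation: [-0.124, 3.135, -0.003]
ft_force: [-0.1, -0.3, -0.0]
width: 64.9
grasp_force: 0.0
```

>>> servo_tool --plan '[[[1, 0, 0, 0, 0, 0, 0], [1, 0, 0, 0, 0, 0, 0], [1, 0, 0, 0, 0, 0, 0], [1, 0, 0, 0, 0, 0, 0], [1, 0, 0, 0, 0, 0, 0]]]'

```text
t: 3.53
ee_pos: [640.3, -258.3, 103.3]
orientation: [-0.123, 3.139, -0.0]
ft_force: [-0.4, 0.5, -0.4]
width: 31.2
grasp_force: 0.0
```

>>> servo_tool --plan '[[[1, 0, 0, 0, 0, 0, 0], [1, 0, 0, 0, 0, 0, 0], [1, 0, 0, 0, 0, 0, 0], [1, 0, 0, 0, 0, 0, 0]]]'

```text
t: 3.87
ee_pos: [640.5, -258.3, 103.2]
orientation: [-0.123, 3.139, -0.0]
ft_force: [-0.9, -1.5, 0.8]
width: 17.6
grasp_force: 30.0
```

>>> servo_tool --plan '[[[1, 0, 0, 0.5, 0, 0, 0], [1, 0, 0, 1, 0, 0, 0], [1, 0, 0, 0.5, 0, 0, 0], [1, 0, 0, 0, 0, 0, 0]]]'

```text
t: 4.2
ee_pos: [642.5, -259.0, 187.8]
orientation: [-0.124, 3.133, -0.005]
ft_force: [1.3, -0.1, -2.3]
width: 17.8
grasp_force: 30.0
```

Run:
```python
from h import *
shot('wrist','w3.png');shot('side','d3.png')
a,c=shot('scene','s3.png');cv2.imwrite('pics/s3c.png',cv2.resize(a[160:340,240:420],None,fx=3.3,fy=3.3))
print(readout.get_obs())
```

```text
{'t': 4.35, 'qpos': array([-4.00368253e-01,  6.55140371e-01,  1.54386018e+00,  5.04963140e-05,
        9.45083164e-01, -2.05001345e+00]), 'qvel': array([-0.0024825 ,  0.02376611,  0.01514925, -0.00127917,  0.00118272,
        0.00188603]), 'joint_torque': array([-1.93684915e-03, -6.87961006e+01, -2.66048384e+01,  1.09555194e-02,
       -1.26730953e-01,  4.17338888e-04]), 'ee_pos': array([ 639.41818751, -257.68717314,  181.59759865]), 'orientation': array([ 1.23688791e-01, -3.13691800e+00, -1.72283846e-03]), 'ft_force': array([-0.99652119,  0.02748951, -3.56531082]), 'moment': array([ 0.06764105,  0.13714173, -0.06428427]), 'grasp_force': 29.997848868370056, 'width': 17.711720904150972}
```

View pics/s3c.png

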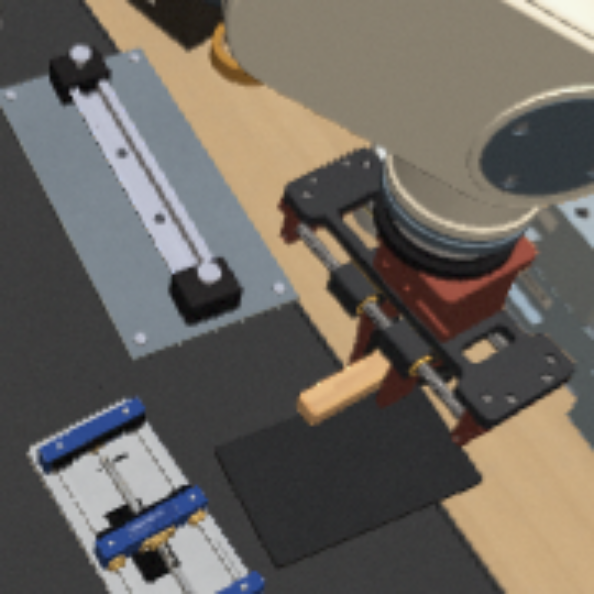

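>>> servo_tool --plan '[[[1, -0.47, 0.88, 0, 0, 0, 0], [1, -0.47, 0.88, 0, 0, 0, 0], [1, -0.47, 0.88, 0, 0, 0, 0], [1, -0.47, 0.88, -0.2, 0, 0, 0], [1, 0, 0, -0.2, 0, 0, 0]]]'

```text
t: 4.77
ee_pos: [559.3, -112.0, 164.2]
orientation: [0.128, -3.129, -0.006]
ft_force: [-1.5, -0.2, -2.8]
width: 17.7
grasp_force: 30.0
```

>>> servo_tool --plan '[[[1, 0, 0, -0.1, 0, 0, 0], [1, 0, 0, -0.1, 0, 0, 0], [1, 0, 0, -0.1, 0, 0, 0], [1, 0, 0, 0, 0, 0, 0], [1, 0, 0, 0, 0, 0, 0]]]'

```text
t: 5.18
ee_pos: [565.5, -118.3, 154.6]
orientation: [0.122, -3.139, -0.0]
ft_force: [-0.8, 0.1, -1.8]
width: 18.2
grasp_force: 30.0
```

Run:
```python
from h import *
a,c=shot('side','d4.png');b,d=shot('scene','s4.png')
w,_=shot('wrist','w4.png')
m=np.hstack([cv2.resize(a[140:240,200:340],(560,400)),np.zeros((400,1,3),np.uint8)])
n=cv2.resize(b[150:290,230:370],(400,400)); 
cv2.imwrite('pics/m4.png',cv2.resize(np.hstack([m,n]),(800,333)))
o=readout.get_obs();print(o['ee_pos'],o['ft_force'],o['moment'])
```

```text
[ 565.50469473 -117.98775795  155.31020686] [-0.05324262 -0.58148764 -2.93485515] [ 0.03568494  0.10457718 -0.02362057]
```

View pics/m4.png

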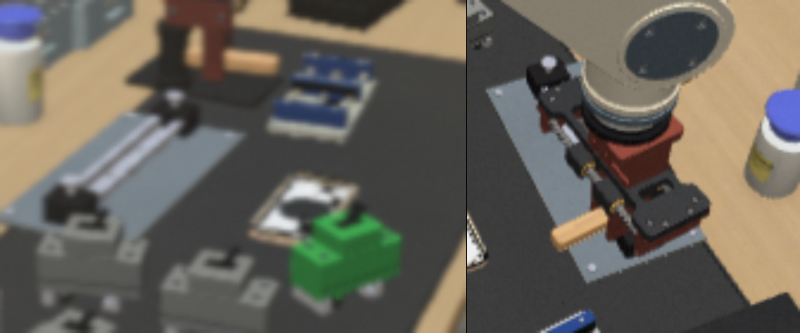

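>>> servo_tool --plan '[[[1, 0, 0, -0.1, 0, 0, 0], [1, 0, 0, -0.1, 0, 0, 0], [1, 0, 0, -0.05, 0, 0, 0], [1, 0, 0, 0, 0, 0, 0]]]'

```text
t: 5.67
ee_pos: [565.3, -117.5, 145.0]
orientation: [-0.124, 3.139, -0.0]
ft_force: [-0.7, -0.2, -1.8]
width: 18.2
grasp_force: 30.0
```

>>> servo_tool --plan '[[[1, 0, 0, -0.1, 0, 0, 0], [1, 0, 0, -0.05, 0, 0, 0], [1, 0, 0, 0, 0, 0, 0]]]'

```text
t: 5.92
ee_pos: [565.5, -117.4, 139.1]
orientation: [-0.124, 3.138, -0.0]
ft_force: [-0.4, -0.8, 2.1]
width: 17.7
grasp_force: 30.0
```

>>> servo_tool --plan '[[[1, 0, 0, -0.05, 0, 0, 0], [1, 0, 0, -0.05, 0, 0, 0], [1, 0, 0, 0, 0, 0, 0]]]'

```text
t: 6.17
ee_pos: [565.0, -117.5, 135.4]
orientation: [0.124, -3.139, 0.0]
ft_force: [-4.3, -1.8, 7.4]
width: 17.9
grasp_force: 30.0
```

>>> servo_tool --plan '[[[1, 0, 0, -0.1, 0, 0, 0], [1, 0, 0, 0, 0, 0, 0]]]'

```text
t: 6.33
ee_pos: [564.3, -117.5, 131.3]
orientation: [0.124, -3.137, -0.0]
ft_force: [-6.1, -2.1, 11.3]
width: 17.9
grasp_force: 30.0
```

>>> servo_tool --plan '[[[1, 0, 0, -0.1, 0, 0, 0], [1, 0, 0, 0, 0, 0, 0]]]'

```text
t: 6.5
ee_pos: [563.9, -117.5, 127.2]
orientation: [0.124, -3.136, -0.0]
ft_force: [-7.4, -1.8, 11.4]
width: 17.9
grasp_force: 30.0
```

Run:
```python
from h import *
a,c=shot('side','d5.png')
w,_=shot('wrist','w5.png')
cv2.imwrite('pics/m5.png',np.hstack([cv2.resize(a[140:240,200:320],(480,400)),w[150:,130:400][:, :, :].copy() if 0 else cv2.resize(w[150:350,130:290],(320,400))]))
o=readout.get_obs();print(o['ee_pos'],o['ft_force'],o['moment'])
```

```text
[ 563.90029634 -117.53980124  127.30971068] [-7.36040752 -2.2502417   9.62644176] [-0.3449607   1.01868065 -0.0357542 ]
```

View pics/m5.png

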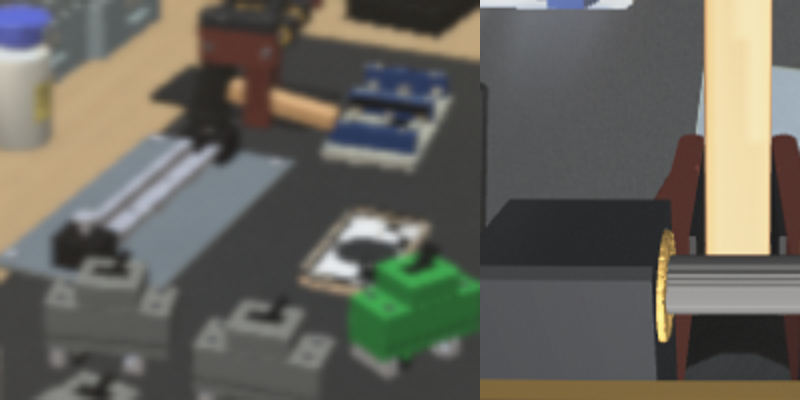

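>>> servo_tool --plan '[[[1, 0, 0, 0.5, 0, 0, 0], [1, 0, 0, 0.6, 0, 0, 0], [1, 0, 0, 0, 0, 0, 0], [1, 0, 0, 0, 0, 0, 0]]]'

```text
t: 6.93
ee_pos: [565.6, -117.4, 171.4]
orientation: [-0.124, 3.137, -0.001]
ft_force: [0.5, -0.1, -3.6]
width: 17.8
grasp_force: 30.0
```

Run:
```python
from h import *
a,c=shot('side','d6.png')
w,_=shot('wrist','w6.png')
H=np.array(vision.camera_params('wrist')['hand_eye']);K=cam('wrist')[0]
Hi=np.linalg.inv(H)
for f in ('w4','w6'):
    im=cv2.imread(f'pics/{f}.png'); h=cv2.cvtColor(im,cv2.COLOR_BGR2HSV); m=cv2.inRange(h,(8,60,110),(25,255,255))
    m[:, :220]=0;m[:,300:]=0;m[285:]=0
    ys=[y for y in range(60,280) if m[y].sum()>255*12]; print(f,ys[0],[int((m[y]>0).sum()) for y in (ys[5],ys[40])])
for th in (0,5,10,15,20,25):
    t=np.radians(th); r=[]
    for L,hh in ((66,-9),):
        p=np.array([L*np.cos(t)+hh*np.sin(t)*-1,0,61+L*np.sin(t)+hh*np.cos(t),1]);q=K@(Hi@p)[:3];r.append(q[1]/q[2])
    print(th,r)
o=readout.get_obs();print(o['ee_pos'],o['ft_force'],o['moment'])
```

```text
w4 133 [34, 36]
w6 126 [32, 34]
0 [np.float64(130.4905945208587)]
5 [np.float64(128.7023967047438)]
10 [np.float64(128.06329799036774)]
15 [np.float64(128.44946300977873)]
20 [np.float64(129.7432777964605)]
25 [np.float64(131.83559928921838)]
[ 564.48152549 -117.11557886  169.8942987 ] [ 0.51033175  0.24544375 -3.08151388] [0.00024662 0.11039631 0.00050136]
```

>>> servo_tool --plan '[[[1, 0.1, 0.95, 0, 0, 0.8, 0], [1, 0.1, 0.95, 0, 0, 0.8, 0], [1, 0.1, 0.95, 0, 0, 0, 0], [1, 0.1, 0.95, 0, 0, 0, 0], [1, 0.1, 0.95, 0, 0, 0, 0]]]'

```text
t: 7.45
ee_pos: [584.4, 74.3, 169.1]
orientation: [0.118, -2.997, -0.008]
ft_force: [0.4, -0.1, -2.4]
width: 17.8
grasp_force: 30.0
```

>>> servo_tool --plan '[[[1, 0.05, 0.95, 0, 0, 0, 0], [1, 0, 0.1, 0, 0, 0, 0], [1, 0, 0, 0, 0, 0, 0], [1, 0, 0, 0, 0, 0, 0]]]'

```text
t: 7.78
ee_pos: [586.3, 114.5, 169.7]
orientation: [0.12, -2.997, -0.007]
ft_force: [-0.3, -1.4, -3.4]
width: 17.9
grasp_force: 30.0
```

Run:
```python
from h import *
a,c=shot('side','d7.png'); b,d=shot('scene','s7.png'); b0=cv2.imread('pics/s3.png')
n=lambda i,x,y,w,h,s:cv2.resize(i[y:y+h,x:x+w],None,fx=s,fy=s,interpolation=cv2.INTER_CUBIC)
cv2.imwrite('pics/m7.png',np.hstack([n(a,190,130,100,100,4),np.vstack([n(b,280,220,50,25,8),n(b0,280,220,50,25,8)])]))
o=readout.get_obs();print(o['ee_pos'],o['orientation'],o['ft_force'],o['moment'])
```

```text
[586.70044181 113.33716292 170.28399614] [ 0.11645451 -2.99821303 -0.00760598] [-0.79896191  0.67076506 -3.07875802] [ 4.06192063e-02 -7.17525319e-02 -9.56656630e-05]
```

View pics/m7.png

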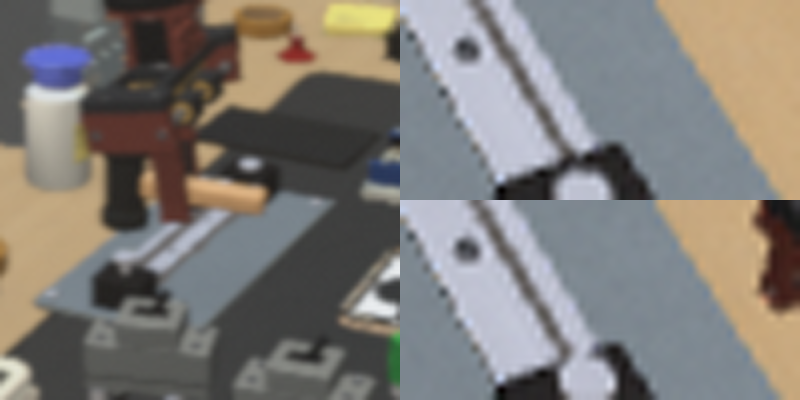

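```bash
cat >> h.py <<'E'
def blob(im,x,y,r,thr):
    g=im[y-r:y+r,x-r:x+r].min(2).astype(int); m=(g>thr).astype(np.uint8)
    n,l,s,ce=cv2.connectedComponentsWithStats(m); i=1+np.argmin(np.hypot(*(ce[1:]-r).T)); return ce[i]+[x-r,y-r],s[i,4]
E
python3 - <<'E'
from h import *
c=cam('scene')
for z in (52,49,46,43,40): print(z,proj(c,[[608.7,-115,z],[621.3,117.3,z]]).round(2).tolist())
for f in ('s3','s7'):
    im=cv2.imread(f'pics/{f}.png'); 
    for (x0,y0) in ((296,236),(257,168)):
        g=im[y0:y0+17,x0:x0+15].astype(int); print(f); print(g.mean(2).astype(int))
E
```

```text
52 [[303.49, 242.11], [264.2, 175.97]]
49 [[303.35, 242.81], [264.16, 176.72]]
46 [[303.21, 243.5], [264.12, 177.46]]
43 [[303.08, 244.2], [264.08, 178.2]]
40 [[302.94, 244.89], [264.04, 178.94]]
s3
[[196 197 109  96 191 196 195 170 142 136 135 134 135 134 133]
 [198 195 159 110 137 189 195 195 158 128 123 125 136 136 134]
 [202 195 196 153  97 146 195 187 110  77  38  56 124 132 133]
 [202 198 187 163 100 155 195 161 114  78  38  36  75 132 133]
 [189 184 141 107 132 195 195 194 194 165  66  39  36 124 135]
 [105  37  39  73 195 196 195 195 193 196 136  41  38  76 126]
 [ 36  34  37  53 193 197 196 196 194 192 197  50  36  38  73]
 [ 39  39  39  42 168 194 196 196 195 194 191  49  40  39  36]
 [ 38  37  39  38  87 170 189 188 188 174 105  39  40  40  42]
 [ 37  39  37  39  36  83 126 128 123  65  40  40  40  43  40]
 [ 39  41  38  43  36  40  55  69  39  40  40  41  39  40  38]
 [ 41  39  42  40  39  40  40  40  40  40  42  41  44  40  39]
 [ 38  39  40  41  38  41  40  39  40  41  40  40  40  37  35]
 [ 36  41  40  39  40  40  37  39  42  41  41  34  28  23  20]
 [ 27  40  36  41  
[... 2695 characters left out ...]
2  63]
 [ 47  65  63  62  81 139 107 108 107 114  56  26  57  62  61]
 [ 58  62  64  58 133 196 198 197 195 195 115  36  47  59  64]
 [ 61  59  59  43 138 197 198 197 196 195 113  34  36  43  67]
 [ 43  33  35  32  83 183 188 192 190 179  82  29  35  34  78]
 [ 35  34  36  33  32  78 131 152 149  69  35  34  35  34  76]
 [ 35  30  35  35  32  35  99 100  73  35  35  38  32  33  36]
 [ 33  35  33  36  38  33  65  82  44  37  32  35  35  36  36]
 [ 32  35  36  35  37  33  34  36  37  37  35  36  36  37  34]
 [ 24  34  37  35  35  34  31  33  34  36  33  33  32  27  26]
 [ 17  33  38  35  34  36  35  33  34  32  30  24  21  31  48]
 [ 19  23  33  35  37  35  29  30  23  20  11  18  26 104 127]]
```

>>> servo_tool --plan '[[[1, 0, 0, -0.2, 0, 0, 0], [1, 0, 0, -0.2, 0, 0, 0], [1, 0, 0, -0.15, 0, 0, 0], [1, 0, 0, -0.1, 0, 0, 0], [1, 0, 0, 0, 0, 0, 0]]]'

```text
t: 8.3
ee_pos: [586.6, 114.1, 143.8]
orientation: [0.117, -2.998, -0.008]
ft_force: [-1.1, -0.3, -3.4]
width: 18.3
grasp_force: 30.0
```

>>> servo_tool --plan '[[[1, 0, 0, -0.1, 0, 0, 0], [1, 0, 0, -0.1, 0, 0, 0], [1, 0, 0, 0, 0, 0, 0]]]'

```text
t: 8.55
ee_pos: [587.2, 114.4, 137.0]
orientation: [0.118, -3.0, -0.008]
ft_force: [0.2, -1.4, -1.7]
width: 17.8
grasp_force: 30.0
```

>>> servo_tool --plan '[[[1, 0, 0, -0.1, 0, 0, 0], [1, 0, 0, -0.05, 0, 0, 0], [1, 0, 0, 0, 0, 0, 0]]]'

```text
t: 8.8
ee_pos: [587.2, 114.7, 131.5]
orientation: [0.118, -3.0, -0.008]
ft_force: [-2.5, -1.7, 6.1]
width: 17.6
grasp_force: 30.0
```

>>> servo_tool --plan '[[[1, 0, 0, -0.1, 0, 0, 0], [1, 0, 0, 0, 0, 0, 0]]]'

```text
t: 8.97
ee_pos: [586.6, 114.6, 127.7]
orientation: [0.118, -2.998, -0.008]
ft_force: [-6.1, -1.6, 10.6]
width: 17.8
grasp_force: 30.0
```

>>> servo_tool --plan '[[[1, 0, 0, -0.05, 0, 0, 0], [1, 0, 0, 0, 0, 0, 0]]]'

```text
t: 9.13
ee_pos: [586.4, 114.6, 125.9]
orientation: [0.118, -2.998, -0.008]
ft_force: [-7.4, -2.8, 12.5]
width: 18.0
grasp_force: 30.0
```

>>> servo_tool --plan '[[[1, 0.1, 0, 0, 0, 1, 0], [1, 0, 0, -0.05, 0, 0, 0], [1, 0, 0, 0, 0, 0, 0]]]'

```text
t: 9.38
ee_pos: [591.7, 114.9, 124.7]
orientation: [0.115, -2.912, -0.014]
ft_force: [-6.2, -0.8, 16.8]
width: 17.9
grasp_force: 32.1
```

>>> servo_tool --plan '[[[1, 0, 0, 0.5, 0, 0, 0], [1, 0, 0, 0.6, 0, 0, 0], [1, 0, 0, 0, 0, 0, 0], [1, 0, 0, 0, 0, 0, 0]]]'

```text
t: 9.72
ee_pos: [592.0, 115.0, 167.6]
orientation: [0.115, -2.916, -0.014]
ft_force: [1.2, 0.4, -3.4]
width: 17.9
grasp_force: 31.1
```

>>> servo_tool --plan '[[[1, -0.1, -0.95, 0, 0, 0.6, 0], [1, -0.1, -0.95, 0, 0, 0, 0], [1, -0.1, -0.95, 0, 0, 0, 0], [1, 0, 0, 0, 0, 0, 0], [1, 0, 0, 0, 0, 0, 0]]]'

```text
t: 10.13
ee_pos: [578.3, -1.1, 165.4]
orientation: [0.108, -2.858, -0.017]
ft_force: [0.5, 0.8, -1.5]
width: 18.0
grasp_force: 30.5
```

Run:
```python
from h import *
a,c=shot('side','d8.png'); b,d=shot('scene','s8.png')
for im,(x0,y0) in ((b,(257,168)),): print(im[y0:y0+17,x0:x0+15].astype(int).mean(2).astype(int))
n=lambda i,x,y,w,h,s:cv2.resize(i[y:y+h,x:x+w],None,fx=s,fy=s,interpolation=cv2.INTER_CUBIC)
cv2.imwrite('pics/m8.png',np.hstack([n(a,190,130,120,100,4),n(b,235,160,80,100,4)]))
o=readout.get_obs();print(o['ee_pos'],o['orientation'],o['ft_force'],o['moment'])
```

```text
[[ 40  55  58  58  58  59  73  88  69  40  30  28  50  48  49]
 [ 33  48  54  57  59  58  59  73  90  69  35  33  37  52  50]
 [ 29  31  55  58  59  55  56  58  75  92  51  31  27  41  50]
 [ 29  32  43  54  58  58  58  57  59  86  79  37  27  27  43]
 [ 32  29  29  41  56  53  53  58  58  48  83  60  39  26  28]
 [ 30  28  30  29  42  47  72  66  57  40  27  55  66  38  32]
 [ 27  28  31  31  33  81 136  99  80  74  22  27  70  70  36]
 [ 31  30  31  27  57 113 107 131  82  61  26  27  25  85  57]
 [ 28  28  29  29  74  64  75 112 118  70  30  23  25  40  88]
 [ 34  29  28  37  80  62  84 110 128 132  34  28  31  31  58]
 [ 34  34  30  23  52  73  52  73 119 129  66  44  45  47  50]
 [ 33  32  36  27  91  77  44  77  98 100  84  53  57  58  57]
 [ 36  35  37  34  60  82  46  46  51  33  52  58  58  57  59]
 [ 28  34  38  33  38  59  44  46  32  30  41  55  57  56  58]
 [ 23  36  31  35  36  51  49  47  38  33  29  43  55  57  58]
 [ 14  28  33  37  42  49  49  45  30  31  27  28  46  58  58]
 [ 14  19  34  33  47  47  46  41  30  31  28  33  30  56  58]]
[578.8098722    0.9438696  165.94808205] [ 0.11193637 -2.85906973 -0.01658434] [-0.65568827 -0.3723989  -3.46576534] [ 0.05734065 -0.15020798  0.03595589]
```

View pics/m8.png

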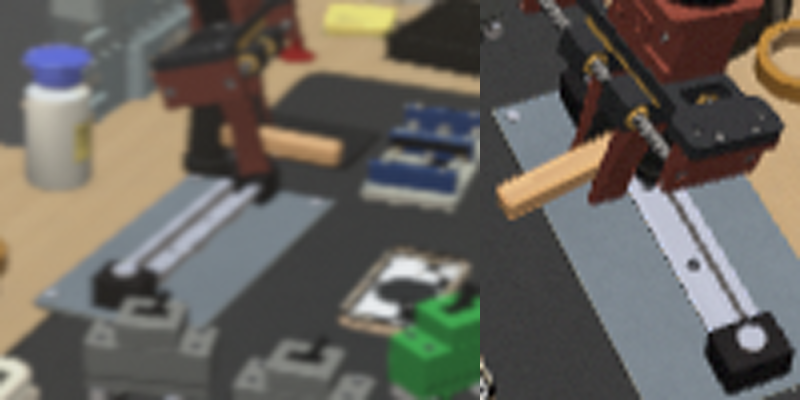

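>>> servo_tool --plan '[[[1, 0, -0.98, 0, 0, 0, 0], [1, 0, -0.98, 0, 0, 0, 0], [1, 0.05, -0.98, 0, 0, 0, 0], [1, 0, 0, -0.4, 0, 0, 0], [1, 0, 0, 0, 0, 0, 0]]]'

```text
t: 10.65
ee_pos: [580.4, -117.2, 148.8]
orientation: [0.111, -2.858, -0.017]
ft_force: [-1.4, 0.4, -2.9]
width: 17.4
grasp_force: 30.5
```

Run:
```python
from h import *
b,d=shot('scene','s9.png');shot('side','d9.png')
print(b[168:185,257:272].astype(int).mean(2).astype(int))
print(readout.get_obs()['ee_pos'])
```

```text
[[ 61  64  63  62  64  67  63  62  63  63  62  63  48  52 109]
 [ 62  63  64  66  63  63  64  63  64  63  65  64  62  55  61]
 [ 63  64  63  59  63  64  63  61  61  65  64  63  64  61  43]
 [ 64  64  64  64  62  63  65  62  62  61  63  62  62  65  48]
 [ 62  63  65  64  64  64  62  64  61  59  61  65  61  64  63]
 [ 64  63  65  64  66  62  64  62  63  63  59  57  62  61  62]
 [ 61  64  65  63  63  65  60  58  60  50  43  41  60  63  63]
 [ 63  64  65  59  59  59  52  52  44  34  35  34  47  60  64]
 [ 60  59  61  42  55  99 114 115 115  62  33  34  33  41  62]
 [ 46  37  37  37 100 201 200 197 197 138  63  33  35  33  78]
 [ 34  32  36  36 160 200 199 199 199 199 114  34  40  37  77]
 [ 33  33  34  35 151 198 200 199 199 191  89  35  36  37  34]
 [ 36  35  34  38  62 171 191 190 187 153  41  34  38  35  35]
 [ 28  36  36  36  36  62 131 125 109  55  36  35  33  35  35]
 [ 17  36  34  39  36  37  37  34  35  37  32  36  33  30  25]
 [ 16  33  39  36  37  36  34  35  35  32  26  26  23  28  31]
 [ 18  21  37  35  37  36  32  28  22  23  17  15  24 106  72]]
[ 580.68980216 -115.53350686  150.2327439 ]
```

>>> servo_tool --plan '[[[1, 0, 0, -0.15, 0, 0, 0], [1, 0, 0, -0.15, 0, 0, 0], [1, 0, 0, -0.1, 0, 0, 0], [1, 0, 0, 0, 0, 0, 0]]]'

```text
t: 11.08
ee_pos: [580.7, -116.0, 134.2]
orientation: [0.115, -2.859, -0.016]
ft_force: [-0.0, 0.2, -2.5]
width: 17.9
grasp_force: 30.5
```

>>> servo_tool --plan '[[[1, 0, 0, -0.1, 0, 0, 0], [1, 0, 0, 0, 0, 0, 0]]]'

```text
t: 11.25
ee_pos: [581.0, -116.6, 130.6]
orientation: [0.113, -2.86, -0.016]
ft_force: [-0.2, -0.2, -2.6]
width: 17.7
grasp_force: 30.5
```

>>> servo_tool --plan '[[[1, 0, 0, -0.1, 0, 0, 0], [1, 0, 0, 0, 0, 0, 0]]]'

```text
t: 11.42
ee_pos: [581.0, -116.9, 126.6]
orientation: [0.113, -2.86, -0.016]
ft_force: [-0.6, -0.5, -3.4]
width: 17.8
grasp_force: 30.5
```

>>> servo_tool --plan '[[[1, 0, 0, -0.1, 0, 0, 0], [1, 0, 0, 0, 0, 0, 0]]]'

```text
t: 11.58
ee_pos: [580.9, -117.1, 125.0]
orientation: [0.112, -2.859, -0.016]
ft_force: [-6.1, 1.6, 14.8]
width: 17.7
grasp_force: 33.3
```

>>> servo_tool --plan '[[[1, 0, 0, -0.1, 0, 0, 0], [1, 0, 0, 0, 0, 0, 0]]]'

```text
t: 11.75
ee_pos: [580.4, -117.2, 123.4]
orientation: [0.112, -2.857, -0.016]
ft_force: [-13.3, 0.4, 34.9]
width: 17.9
grasp_force: 35.6
```

Run:
```python
from h import *
a,c=shot('side','d10.png'); w,_=shot('wrist','w10.png')
n=lambda i,x,y,w,h,s:cv2.resize(i[y:y+h,x:x+w],None,fx=s,fy=s,interpolation=cv2.INTER_CUBIC)
cv2.imwrite('pics/m10.png',np.hstack([n(a,210,130,80,70,6),n(w,190,100,150,210,2)]))
o=readout.get_obs();print(o['ee_pos'],o['orientation'],o['ft_force'],o['moment'])
```

```text
[ 580.35679261 -117.18863446  123.38710893] [ 0.11234608 -2.85735208 -0.01577885] [-12.3540996    1.49180301  34.29742874] [0.43856928 2.46866229 0.05845631]
```

View pics/m10.png

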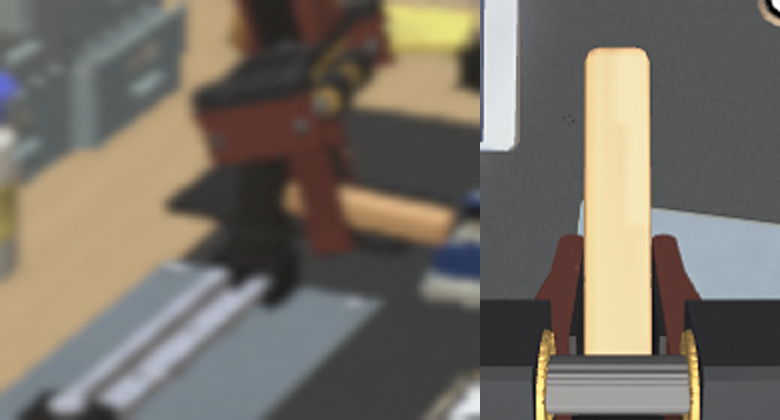

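>>> servo_tool --plan '[[[1, 0, 0, 0.5, 0, 0, 0], [1, 0, 0, 0.7, 0, 0, 0], [1, 0.47, -0.89, 0, 0, 0, 0], [1, 0.47, -0.89, 0, 0, 0, 0], [1, 0.47, -0.89, 0, 0, 0, 0]]]'

```text
t: 12.27
ee_pos: [638.5, -224.7, 168.4]
orientation: [0.114, -2.862, -0.015]
ft_force: [0.8, -0.1, -3.0]
width: 17.5
grasp_force: 31.4
```

>>> servo_tool --plan '[[[1, 0.47, -0.89, 0, 0, 0, 0], [1, 0, 0, -0.6, 0, 0, 0], [1, 0, 0, -0.6, 0, 0, 0], [1, 0, 0, -0.4, 0, 0, 0], [1, 0, 0, 0, 0, 0, 0]]]'

```text
t: 12.68
ee_pos: [653.8, -258.6, 98.7]
orientation: [0.112, -2.854, -0.02]
ft_force: [-1.4, 0.8, -4.1]
width: 17.7
grasp_force: 31.1
```

>>> servo_tool --plan '[[[1, 0, 0, -0.1, 0, 0, 0], [1, 0, 0, 0, 0, 0, 0]]]'

```text
t: 12.85
ee_pos: [656.6, -259.0, 99.4]
orientation: [0.114, -2.86, -0.016]
ft_force: [-0.2, 0.0, -2.6]
width: 17.8
grasp_force: 31.1
```

Run:
```python
from h import *
a,c=shot('side','d11.png'); b,_=shot('scene','s11.png')
n=lambda i,x,y,w,h,s:cv2.resize(i[y:y+h,x:x+w],None,fx=s,fy=s,interpolation=cv2.INTER_CUBIC)
cv2.imwrite('pics/m11.png',np.hstack([n(a,210,110,80,80,5),n(b,300,230,100,100,4)]))
o=readout.get_obs();print(o['ee_pos'],o['orientation'],o['ft_force'],o['moment'])
```

```text
[ 657.10669617 -259.21310749  100.48018764] [ 0.11345012 -2.86191147 -0.01459488] [ 0.16471762  0.12927096 -2.87829978] [ 0.02338473 -0.13924926 -0.00615553]
```

View pics/m11.png

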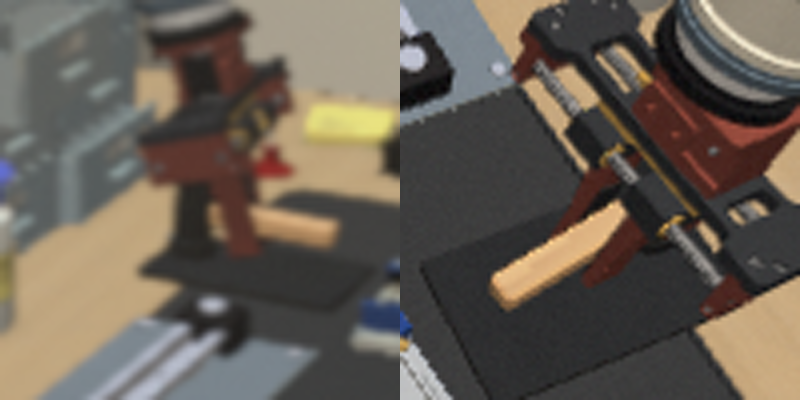

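>>> servo_tool --plan '[[[1, 0, 0, -0.1, 0, 0, 0], [1, 0, 0, -0.05, 0, 0, 0], [1, 0, 0, 0, 0, 0, 0]]]'

```text
t: 13.2
ee_pos: [656.4, -259.2, 93.2]
orientation: [0.113, -2.86, -0.016]
ft_force: [-0.3, 0.4, -3.3]
width: 18.0
grasp_force: 31.1
```

>>> servo_tool --plan '[[[1, 0, 0, -0.05, 0, 0, 0], [1, 0, 0, 0, 0, 0, 0]]]'

```text
t: 13.37
ee_pos: [656.5, -259.3, 92.5]
orientation: [0.113, -2.86, -0.016]
ft_force: [-3.0, 1.0, 4.2]
width: 17.7
grasp_force: 31.4
```

>>> servo_tool --plan '[[[1, 0, 0, -0.05, 0, 0, 0], [1, 0, 0, 0, 0, 0, 0]]]'

```text
t: 13.53
ee_pos: [656.6, -259.4, 92.3]
orientation: [0.112, -2.86, -0.016]
ft_force: [-6.5, 3.0, 15.6]
width: 17.7
grasp_force: 31.8
```

>>> servo_tool --plan '[[[1, 0, 0, 0.06, 0, 0, 0], [0.2, 0, 0, 0, 0, 0, 0], [-0.2, 0, 0, 0, 0, 0, 0], [-1, 0, 0, 0, 0, 0, 0], [-1, 0, 0, 0, 0, 0, 0]]]'

```text
t: 13.95
ee_pos: [656.4, -259.4, 91.3]
orientation: [0.113, -2.86, -0.016]
ft_force: [0.0, 0.3, -0.6]
width: 40.8
grasp_force: 0.0
```

>>> servo_tool --plan '[[[-1, 0, 0, 0, 0, 0, 0], [-1, 0, 0, 0, 0, 0, 0], [-1, 0, 0, 0, 0, 0, 0], [-1, 0, 0, 0, 0, 0, 0], [-1, 0, 0, 0, 0, 0, 0]]]'

```text
t: 14.37
ee_pos: [656.4, -259.4, 91.5]
orientation: [0.113, -2.86, -0.016]
ft_force: [1.4, -0.3, 0.7]
width: 73.9
grasp_force: 0.0
```

>>> servo_tool --plan '[[[-1, 0, 0, 0.4, 0, 0, 0], [-1, 0, 0, 0.8, 0, 0, 0], [-1, 0, 0, 1, 0, -1, 0], [-1, -0.3, 0, 1, 0, -1, 0], [-1, -0.8, 0, 1, 0, -1, 0]]]'

```text
t: 14.78
ee_pos: [621.0, -259.6, 256.3]
orientation: [0.126, -3.131, 0.004]
ft_force: [-0.3, -0.7, 0.4]
width: 87.8
grasp_force: 0.0
```

>>> servo_tool --plan '[[[-1, -1, 0.5, 0.3, 0, -0.24, -0.9], [-1, -1, 0.9, 0, 0, 0, 0], [-1, -0.8, 0.9, 0, 0, 0, 0], [-1, -0.5, 0.9, 0, 0, 0, 0], [-1, 0, 0.9, 0, 0, 0, 0]]]'

```text
t: 15.2
ee_pos: [499.5, -109.4, 263.9]
orientation: [0.003, 3.14, 0.001]
ft_force: [-0.2, 0.1, -0.1]
width: 87.5
grasp_force: 0.0
```

Run:
```python
from h import *
o=readout.get_obs();print(o['ee_pos'],o['orientation'],o['width'])
a,c=shot('side','d12.png'); b,_=shot('scene','s12.png'); b0=cv2.imread('pics/s0.png'); a0=cv2.imread('pics/d0.png')
for n,x,y in (('s12',b,b0),):
    for im in (x,y):
        h=cv2.cvtColor(im,cv2.COLOR_BGR2HSV); m=cv2.inRange(h,(10,90,120),(20,255,255)); m[:260]=0;m[320:]=0;m[:,:310]=0;m[:,372:]=0
        ys,xs=np.where(m); k=(xs<372); print(len(xs),xs.min(),xs.max(),ys.min(),ys.max(),xs.mean(),ys.mean())
        # head: dark top
        g=im.max(2); print(g[262:300:2,354:392:2])
```

```text
[ 499.48868389 -109.3594078   263.86291765] [3.05690883e-03 3.13973347e+00 1.18938151e-03] 87.47205451535501
705 324 371 260 306 346.9063829787234 280.4283687943262
[[197 198 195 196 198 199 198 197 198 197 197 198 202 203 202 202 199 196
  197]
 [199 199 199 196 199 195 196 201 198 198 198 196 199 203 202 201 201 199
  197]
 [199 199 199 193 128  39  37  72 151 200 198 196 198 198 203 201 202 201
  200]
 [200 199 199  68  37  40  41  37  41  68 197 196 196 196 200 201 200 201
  203]
 [202 199 122  37  39  42  36  38  39  36 107 197 196 198 197 199 199 199
  203]
 [201 199  80  39  37  36  39  36  40  36  37 187 198 195 191 195 200 201
  202]
 [201 195  62  36  39  41  38  40  38  39  39 181 195 197 196 198 200 201
  201]
 [125  49  24  29  41  40  40  40  38  41  40 185 199 196 197 192 197 201
  204]
 [ 46  39  17  18  31  38  43  38  41  38  43 200 201 195 196 197 193 197
  197]
 [ 71 217  82  19  23  21  30  38  35  31 182 199 201 197 198 198 197 192
  196]
 [222 223 224  65  18  23  20  23  24 180 198 199 200 201 198 196 199 195
  193]
 [224 224 225 226  19  23  24  19  38 111 19
[... 1502 characters left out ...]
  22  19  22  42 189 200 200 197 194 197 194
  193]
 [223 223 223 225 224  63  26  21  21  21 188 199 199 197 199 197 198 196
  195]
 [223 223 225 227 228  63  20  24  21  38 180 197 197 199 198 200 198 198
  199]
 [223 225 231 155 105  23  23  23  22  40  47 191 198 200 201 198 200 197
  194]
 [226 178 128  79  24  23  19  22  35  47  48 107 197 200 201 201 200 199
  197]
 [131  92  24  20  36  37  37  37  25  47  44  50 178 194 200 201 201 202
  201]
 [ 48  48  47  25  25  23  22  21  42  47  45  48  47 182 198 201 203 203
  202]
 [ 45  46  48  47  46  48  46  49  47  47  48  46  50 110 197 198 201 202
  203]
 [ 49  49  45  48  48  48  46  44  45  48  47  48  45  46 175 197 199 198
  200]]
```

>>> servo_tool --plan '[[[-1, 0.1, 0.98, 0.2, 0, 0, 0], [-1, 0.1, 0.98, 0.2, 0, 0, 0], [-1, 0.1, 0.98, 0.2, 0, 0, 0], [-1, 0.1, 0.98, 0.2, 0, 0, 0], [-1, 0.1, 0.98, 0.2, 0, 0, 0]]]'

```text
t: 15.72
ee_pos: [524.2, 87.0, 304.4]
orientation: [0.0, 3.136, 0.001]
ft_force: [0.1, 0.3, -0.3]
width: 87.7
grasp_force: 0.0
```

>>> servo_tool --plan '[[[-1, 0, 0.98, 0, 0, 0, 0], [-1, 0, 0.98, 0, 0, 0, 0], [-1, 0, 0.98, 0, 0, 0, 0], [-1, 0, 0.98, 0, 0, 0, 0], [-1, 0, 0.98, 0, 0, 0, 0]]]'

```text
t: 16.13
ee_pos: [524.1, 283.4, 304.1]
orientation: [-0.0, 3.137, 0.002]
ft_force: [0.0, -0.3, -0.2]
width: 87.4
grasp_force: 0.0
```

>>> servo_tool --plan '[[[-1, 0, 0, 0, 0, 0, 0], [-1, 0, 0, 0, 0, 0, 0]]]'

```text
t: 16.3
ee_pos: [523.9, 283.3, 303.5]
orientation: [-0.006, 3.137, 0.001]
ft_force: [0.4, 0.2, -1.0]
width: 87.6
grasp_force: 0.0
```

Run:
```python
from h import *
np.set_printoptions(precision=1,suppress=True)
o=readout.get_obs();print(o['ee_pos'],o['orientation'],o['t'])
w,c=shot('wrist','w13.png')
print(proj(c,[[429,243,68],[550,228,68],[494,378,66]]))
cv2.imwrite('pics/v13.png',cv2.resize(w[60:300,130:450],(800,600),interpolation=cv2.INTER_CUBIC))
```

```text
[523.9 283.3 303.5] [-0.   3.1  0. ] 16.3
[[221.6  92.5]
 [212.3 199.1]
 [340.8 152.6]]
```

View pics/v13.png

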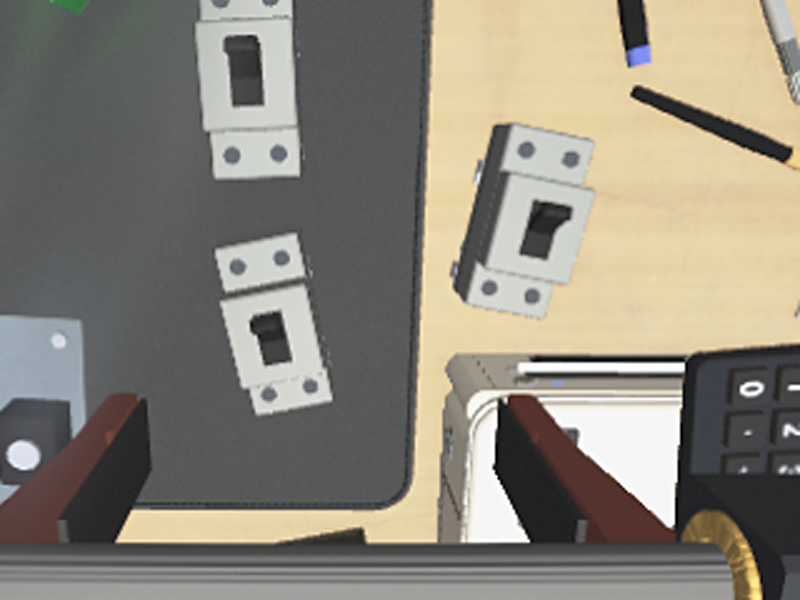

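The picture shows three grey modules with toggles leaning to the hook end (up in the image, toward the robot). They are at about (272,325), (527,222) and (248,90) in the crop.

```bash
cat >> h.py <<'E'
def fitrect(P):  # corners: hookL, hookR, rearR, rearL in image (left=-y)
    P=np.array(P)[:,:2]; c=P.mean(0); x=(P[2]+P[3]-P[0]-P[1]); y=(P[1]+P[2]-P[0]-P[3])
    return c, np.degrees(np.arctan2(x[1],x[0])), np.degrees(np.arctan2(-y[0],y[1])), np.hypot(*x)/2, np.hypot(*y)/2
E
python3 - <<'E'
from h import *
np.set_printoptions(precision=1,suppress=True)
c=cam('wrist'); V=lambda L:[(130+x/2.5,60+y/2.5) for x,y in L]
for n,L,z in (('m3base',[(215,249),(297,234),(331,401),(255,416)],50.5),('m3nose',[(220,301),(304,284),(328,374),(247,391)],68.5),
 ('m2nose',[(196,22),(293,16),(298,128),(205,132)],68.5),('m1base',[(508,125),(594,142),(545,319),(466,300)],48.5),('m1nose',[(500,170),(594,188),(570,284),(481,265)],66.5)):
    print(n,*fitrect(onz(c,V(L),z)))
print('plate corner',onz(c,V([(80,320)]),8),'pinL',onz(c,V([(23,454)]),40))
E
```

```text
m3base [544.6 258.5] 11.138638117856168 11.232339788585094 88.52675881839068 40.45167757250448
m3nose [544.7 259.6] 14.311187307007796 12.184489343234253 46.12310535283222 40.32089038882534
m2nose [426.4 249.9] 2.3849359950658915 2.821953452634208 45.44038995345087 41.081631372712664
m1base [492.8 381.8] -10.175790901521195 -11.898036334654671 86.59248538511522 41.740807823599766
m1nose [492.  380.5] -8.10521260591349 -11.001968773299136 44.343738161765664 43.75813346271258
plate corner [[552.2 145.6   8. ]] pinL [[619.6 118.5  40. ]]
```

Run:
```python
from h import *
np.set_printoptions(precision=2,suppress=True)
o=dict(ee_pos=[577.99353674,-202.88979466,222.41007824],orientation=[-6.94924908e-04,-3.14071355e+00,-1.06287245e-03])
c=cam('wrist',o); w=cv2.imread('pics/w2.png').astype(int)
for x in (370,400,450,500): print(x,w[190:262:2,x].min(1))
b=cv2.imread('pics/s12.png'); s=cam('scene')
for x,y in ((302,245),(264,178)):
    g=b[y-9:y+9,x-9:x+9].min(2); m=(g>165)&(abs(b[y-9:y+9,x-9:x+9,0].astype(int)-b[y-9:y+9,x-9:x+9,2])<25); yy,xx=np.where(m); print(len(yy)); p=(xx.mean()+x-9,yy.mean()+y-9); print(p,onz(s,[p],40))
P=[]
for x in range(375,510,5):
    col=w[150:230,x].min(1); i=[k for k in range(5,75) if col[k:k+3].min()>185]; 
    if i: P.append((x,150+i[0]))
print(P[::5]); Q=onz(c,P,28); f=np.polyfit(Q[:,1],Q[:,0],1); print(f,np.abs(np.polyval(f,Q[:,1])-Q[:,0]).max())
```

```text
370 [161 160 160 163 163 151 228 229 227 230 228 230 232 231 226 234 134 120
 230 226 227 193 161 160 161 163 164 165 130  41  45  45  45  43  43  45]
400 [160 159 161 158 158 159 114 233 227 227 228 230 228 230 229 226 220 125
 149 229 225 231 160 161 162 161 160 160 161 163 161 161 161 161 161 160]
450 [159 158 157 157 158 160 160 159 226 229 225 224 227 225 225 224 225 229
 120 132 227 229 227 180 157 158 156 156 158 141  34  41  39  41  39  40]
500 [153 153 153 153 151 151 150 150 150 205 223 222 222 222 222 223 223 221
 223 114 130 226 222 220 184 152 154 157  77  95  78  42  39  38  40  37]
63
(np.float64(299.0), np.float64(240.44444444444446)) [[606.55 -99.89  40.  ]]
0
(np.float64(nan), np.float64(nan)) [[nan nan nan]]
[(375, 202), (400, 203), (425, 204), (450, 206), (475, 207), (500, 208)]
[  0.06 597.37] 0.5340247264114169<stdin>:8: RuntimeWarning: Mean of empty slice.
  ret = ret.dtype.type(ret / rcount)
```

>>> servo_tool --plan '[[[-1, 0.26, -0.3, -0.5, 0, 0, 0.8], [-1, 0.26, -0.3, -0.5, 0, 0, 0.8], [-1, 0, 0, -0.8, 0, 0, 0.8], [-1, 0, 0, -1, 0, 0, 0], [-1, 0, 0, -1, 0, 0, 0]]]'

```text
t: 16.77
ee_pos: [545.7, 255.5, 150.8]
orientation: [-0.324, 3.119, 0.002]
ft_force: [0.5, 0.9, -0.5]
width: 87.8
grasp_force: 0.0
```

>>> servo_tool --plan '[[[-1, 0, 0, -1, 0, 0, 0], [0, 0, 0, -0.05, 0, 0, 0], [1, 0, 0, 0, 0, 0, 0], [1, 0, 0, 0, 0, 0, 0], [1, 0, 0, 0, 0, 0, 0]]]'

```text
t: 17.18
ee_pos: [546.3, 257.8, 111.8]
orientation: [-0.327, 3.117, 0.004]
ft_force: [-0.1, 0.4, 0.5]
width: 64.5
grasp_force: 0.0
```

>>> servo_tool --plan '[[[1, 0, 0, 0, 0, 0, 0], [1, 0, 0, 0, 0, 0, 0], [1, 0, 0, 0, 0, 0, 0], [1, 0, 0, 0, 0, 0, 0], [1, 0, 0, 0, 0, 0, 0]]]'

```text
t: 17.6
ee_pos: [545.1, 258.1, 110.3]
orientation: [-0.328, 3.119, 0.003]
ft_force: [-2.6, 0.3, 9.2]
width: 41.7
grasp_force: 30.0
```

```bash
cat >> h.py <<'E'
def tcp_for(slot,th,yaw,h,dx=0.):
    # tool level with module; slot world pos, th=tilt deg foot-up, yaw deg; dx = grasp x in module frame
    Rm=R.from_euler('ZY',[yaw,-th],degrees=True).as_matrix()
    return np.array(slot)+Rm@np.array([dx+18.5,0,h+61+3.])
E
python3 - <<'E'
from h import *
o=readout.get_obs();print(o['ee_pos'],o['orientation'],o['width'],o['grasp_force'],o['ft_force'])
w,c=shot('wrist','w14.png')
E
```

```text
[545.13095939 258.13569996 110.26371521] [-3.28491143e-01  3.11893453e+00  2.54154883e-03] 41.712217773836 30.0002221763134 [-2.64580728  0.29416148  9.15890658]
```

```bash
cat >> h.py <<'E'
def grasp_dx(w,h=36.,z=None):
    p=vision.camera_params('wrist');H=np.array(p['hand_eye'],float);K=np.array([[p['fx'],0,p['cx']],[0,p['fy'],p['cy']],[0,0,1.]])
    zt=61+h-38 if z is None else z
    out=[]
    for u in (235,250,265,280):
        d=H[:3,:3]@np.linalg.inv(K)@np.array([0,0,1.]); 
        for v in range(40,330):
            d=H[:3,:3]@np.linalg.inv(K)@np.array([u,v,1.]); X=H[:3,3]+d*((zt-H[2,3])/d[2])
            if v in range(60,320,8) and u==250: out.append((v,round(X[0],1),w[v,u].tolist()))
    return out
E
python3 - <<'E'
from h import *
for r in grasp_dx(cv2.imread('pics/w14.png')): print(*r)
E
```

```text
60 97.8 [222, 226, 224]
68 94.3 [221, 225, 222]
76 90.8 [221, 225, 223]
84 87.3 [224, 228, 226]
92 83.7 [222, 226, 224]
100 80.0 [223, 226, 224]
108 76.3 [123, 125, 123]
116 72.6 [98, 97, 96]
124 68.8 [98, 99, 96]
132 64.9 [100, 99, 98]
140 61.0 [98, 97, 96]
148 57.0 [101, 100, 99]
156 52.9 [102, 100, 100]
164 48.8 [94, 96, 94]
172 44.6 [197, 203, 200]
180 40.4 [223, 227, 226]
188 36.1 [224, 228, 226]
196 31.7 [224, 227, 226]
204 27.2 [223, 227, 225]
212 22.7 [91, 92, 91]
220 18.1 [96, 98, 96]
228 13.4 [225, 229, 227]
236 8.7 [225, 228, 227]
244 3.8 [79, 78, 81]
252 -1.1 [49, 46, 48]
260 -6.1 [62, 60, 62]
268 -11.2 [63, 63, 63]
276 -16.4 [78, 78, 80]
284 -21.6 [121, 121, 121]
292 -27.0 [125, 126, 127]
300 -32.5 [178, 179, 180]
308 -38.0 [223, 227, 225]
316 -43.7 [98, 97, 96]
```

```bash
cat >> h.py <<'E'
PSI=np.radians(-3.2); C=np.array([615.0,1.5])
def rail(x,y): return C+x*np.array([np.cos(PSI),np.sin(PSI)])+y*np.array([-np.sin(PSI),np.cos(PSI)])
E
python3 - <<'E'
from h import *
np.set_printoptions(precision=1,suppress=True)
for y in (-68,):
  for x,z,th in ((-27.5,60,20),(-27.5,28,20),(-19,25,20),(-18.5,25,16),(-18.5,25,8),(-18.5,25,0)):
    print(y,x,z,th,tcp_for([*rail(x,y),z],th,-3.2,36.8,0.8))
E
```

```text
-68 -27.5 60 20 [567.4 -63.9 161.3]
-68 -27.5 28 20 [567.4 -63.9 129.3]
-68 -19 25 20 [575.9 -64.4 126.3]
-68 -18.5 25 16 [583.5 -64.8 127.2]
-68 -18.5 25 8 [597.8 -65.6 127.5]
-68 -18.5 25 0 [612.  -66.4 125.8]
```

>>> servo_tool --plan '[[[1, 0, 0, 0.3, 0, 0, 0], [1, 0, 0, 0.9, 0, 0, 0], [1, 0, 0, 1, 0, 0, 0], [1, 0, -0.5, 0.9, 0, 0, -1], [1, 0, -0.9, 0, 0, 0, -1]]]'

```text
t: 18.07
ee_pos: [547.9, 204.7, 240.6]
orientation: [-0.054, 3.125, 0.008]
ft_force: [1.7, -0.2, -1.6]
width: 41.9
grasp_force: 30.0
```

>>> servo_tool --plan '[[[1, 0, -0.95, 0, 0, 0, -1], [1, 0, -0.95, 0, -0.06, -0.99, 0], [1, 0, -0.95, 0, -0.06, -0.99, 0], [1, 0, -0.95, 0, -0.06, -0.99, 0], [1, 0, -0.95, 0, -0.06, -0.99, 0]]]'

```text
t: 18.48
ee_pos: [543.9, 10.1, 233.7]
orientation: [0.071, 2.787, -0.018]
ft_force: [1.1, -0.0, -2.1]
width: 42.1
grasp_force: 30.0
```

>>> servo_tool --plan '[[[1, 0, -0.95, 0, 0, 0, 0], [1, 0, -0.95, 0, 0, 0, 0], [1, 0, 0, 0, 0, 0, 0], [1, 0, 0, 0, 0, 0, 0], [1, 0, 0, 0, 0, 0, 0]]]'

```text
t: 18.9
ee_pos: [544.2, -64.4, 233.0]
orientation: [0.074, 2.792, -0.016]
ft_force: [-0.7, 0.3, -1.8]
width: 41.6
grasp_force: 30.0
```

>>> servo_tool --plan '[[[1, 0.3, 0, -0.8, 0, 0, 0], [1, 0.29, 0, -0.8, 0, 0, 0], [1, 0, 0, -0.5, 0, 0, 0], [1, 0, 0, -0.3, 0, 0, 0], [1, 0, 0, 0, 0, 0, 0]]]'

```text
t: 19.32
ee_pos: [566.6, -62.2, 133.8]
orientation: [0.069, 2.797, -0.014]
ft_force: [-0.7, 0.3, -2.3]
width: 41.9
grasp_force: 30.0
```

>>> servo_tool --plan '[[[1, 0, 0, -0.1, 0, 0, 0], [1, 0, 0, 0, 0, 0, 0], [1, 0, 0, 0, 0, 0, 0]]]'

```text
t: 19.57
ee_pos: [568.6, -63.7, 133.7]
orientation: [0.071, 2.79, -0.016]
ft_force: [-0.0, 0.0, -1.9]
width: 42.1
grasp_force: 30.0
```

>>> servo_tool --plan '[[[1, 0, 0, -0.05, 0, 0, 0], [1, 0, 0, 0, 0, 0, 0]]]'

```text
t: 19.73
ee_pos: [568.4, -64.3, 131.5]
orientation: [0.072, 2.79, -0.016]
ft_force: [0.8, 1.6, -1.2]
width: 41.8
grasp_force: 30.0
```

>>> servo_tool --plan '[[[1, 0, 0, -0.05, 0, 0, 0], [1, 0, 0, 0, 0, 0, 0]]]'

```text
t: 19.9
ee_pos: [568.2, -64.4, 129.0]
orientation: [0.073, 2.791, -0.016]
ft_force: [-0.6, -0.2, -2.2]
width: 41.8
grasp_force: 30.0
```

>>> servo_tool --plan '[[[1, 0, 0, -0.08, 0, 0, 0], [1, 0, 0, 0, 0, 0, 0]]]'

```text
t: 20.07
ee_pos: [568.0, -64.4, 125.2]
orientation: [0.073, 2.791, -0.016]
ft_force: [0.5, 0.3, -1.8]
width: 41.7
grasp_force: 30.0
```

>>> servo_tool --plan '[[[1, 0, 0, -0.04, 0, 0, 0], [1, 0, 0, 0, 0, 0, 0]]]'

```text
t: 20.23
ee_pos: [568.5, -64.5, 124.4]
orientation: [0.073, 2.79, -0.016]
ft_force: [-2.4, 1.1, 4.8]
width: 42.0
grasp_force: 30.0
```

>>> servo_tool --plan '[[[1, 0, 0, -0.04, 0, 0, 0], [1, 0, 0, 0, 0, 0, 0]]]'

```text
t: 20.4
ee_pos: [568.3, -64.4, 123.6]
orientation: [0.073, 2.789, -0.016]
ft_force: [-8.8, 1.5, 15.2]
width: 41.9
grasp_force: 30.0
```

>>> servo_tool --plan '[[[1, 0, 0, -0.04, 0, 0, 0], [1, 0, 0, 0, 0, 0, 0]]]'

```text
t: 20.57
ee_pos: [568.0, -64.4, 122.2]
orientation: [0.073, 2.789, -0.016]
ft_force: [-11.8, 0.2, 19.9]
width: 42.0
grasp_force: 30.0
```

>>> servo_tool --plan '[[[1, 0, 0, 0.1, 0, 0, 0], [1, 0, 0, 0.1, 0, 0, 0], [1, 0, 0, 0, 0, 0, 0], [1, 0, 0, 0, 0, 0, 0]]]'

```text
t: 20.9
ee_pos: [568.3, -64.4, 128.9]
orientation: [0.073, 2.791, -0.016]
ft_force: [0.2, -0.2, -1.8]
width: 41.8
grasp_force: 30.0
```

>>> servo_tool --plan '[[[1, 0.05, 0, 0, 0, 0, 0], [1, 0.05, 0, 0, 0, 0, 0], [1, 0, 0, 0, 0, 0, 0]]]'

```text
t: 21.15
ee_pos: [570.6, -64.1, 127.6]
orientation: [0.073, 2.796, -0.015]
ft_force: [-4.9, -0.3, -1.6]
width: 41.7
grasp_force: 30.0
```

>>> servo_tool --plan '[[[1, 0.05, 0, 0, 0, 0, 0], [1, 0, 0, 0, 0, 0, 0]]]'

```text
t: 21.32
ee_pos: [572.3, -64.0, 127.0]
orientation: [0.073, 2.796, -0.015]
ft_force: [-2.3, 1.3, -11.4]
width: 41.7
grasp_force: 30.0
```

>>> servo_tool --plan '[[[1, 0.05, 0, 0, 0, 0, 0], [1, 0, 0, 0, 0, 0, 0]]]'

```text
t: 21.48
ee_pos: [574.3, -64.0, 127.1]
orientation: [0.073, 2.797, -0.015]
ft_force: [-4.1, -0.4, -13.4]
width: 41.9
grasp_force: 30.0
```

>>> servo_tool --plan '[[[1, 0, 0, -0.03, 0, 0, 0], [1, 0.05, 0, 0, 0, 0, 0], [1, 0, 0, 0, 0, 0, 0]]]'

```text
t: 21.73
ee_pos: [577.0, -64.1, 127.1]
orientation: [0.073, 2.794, -0.015]
ft_force: [-6.3, 0.7, -4.2]
width: 42.0
grasp_force: 30.0
```

>>> servo_tool --plan '[[[1, 0.05, 0, -0.02, 0, 0, 0], [1, 0, 0, 0, 0, 0, 0]]]'

```text
t: 21.9
ee_pos: [579.4, -64.2, 126.7]
orientation: [0.073, 2.793, -0.016]
ft_force: [-6.2, 1.3, -1.5]
width: 42.0
grasp_force: 30.0
```

>>> servo_tool --plan '[[[1, 0.03, 0, 0, 0, 0, 0], [1, 0, 0, 0, 0, 0, 0]]]'

```text
t: 22.07
ee_pos: [580.5, -64.2, 126.7]
orientation: [0.073, 2.793, -0.016]
ft_force: [-7.2, 0.4, -0.6]
width: 41.8
grasp_force: 30.0
```

>>> servo_tool --plan '[[[1, 0.18, 0, 0.02, 0.06, 0.99, 0], [1, 0, 0, 0, 0, 0, 0], [1, 0.2, 0, 0, 0.06, 0.99, 0], [1, 0, 0, 0, 0, 0, 0]]]'

```text
t: 22.4
ee_pos: [599.6, -64.6, 128.8]
orientation: [0.076, 2.961, -0.009]
ft_force: [-3.6, -0.8, 1.9]
width: 42.0
grasp_force: 30.0
```

>>> servo_tool --plan '[[[1, 0.2, 0, -0.02, 0.06, 0.99, 0], [1, 0, 0, 0, 0, 0, 0], [1, 0, 0, 0, 0, 0, 0]]]'

```text
t: 22.65
ee_pos: [606.5, -64.5, 127.4]
orientation: [0.079, 3.042, -0.004]
ft_force: [2.2, 0.0, -0.6]
width: 41.8
grasp_force: 30.0
```

>>> servo_tool --plan '[[[1, 0.2, 0, -0.03, 0.06, 0.99, 0], [1, 0, 0, 0, 0, 0, 0], [1, 0, 0, 0, 0, 0, 0]]]'

```text
t: 22.9
ee_pos: [613.5, -64.4, 125.8]
orientation: [0.081, 3.13, 0.001]
ft_force: [2.2, -0.9, -0.5]
width: 41.5
grasp_force: 30.0
```

Run:
```python
from h import *
w,c=shot('wrist','w15.png'); w0=cv2.imread('pics/w14.png')
for u in (240,250,262,275):
  for im in (w0,w):
    g=im[:,u].astype(int).mean(1); e=np.abs(np.diff(g)); print(u,[(v,int(g[v+2]-g[v-1])) for v in range(150,320) if e[v]>25 and e[v]==e[max(0,v-3):v+4].max()])
shot('scene','s15.png');shot('side','d15.png')
o=readout.get_obs();print(o['ee_pos'],o['ft_force'],o['moment'])
```

```text
240 [(169, 82), (183, -108), (197, 107), (210, -141), (222, 85), (276, -156), (286, 63), (306, 50), (313, -128)]
240 [(154, -96), (166, 88), (179, -100), (194, 103), (206, -130), (219, 71), (276, -144), (286, 59), (306, 50)]
250 [(169, 82), (210, -140), (222, 86), (241, -160), (286, 64), (306, 50), (313, -129)]
250 [(154, -94), (166, 86), (206, -131), (219, 70), (239, -156), (286, 58), (306, 49)]
262 [(169, 81), (210, -141), (222, 85), (241, -160), (286, 64), (306, 50), (313, -129)]
262 [(154, -95), (166, 87), (206, -131), (219, 69), (239, -156), (286, 60), (306, 50)]
275 [(169, 81), (184, -108), (196, 108), (210, -139), (222, 84), (276, -159), (286, 66), (306, 52), (313, -131)]
275 [(154, -95), (166, 88), (181, -104), (193, 106), (206, -132), (219, 68), (258, -46), (264, 39), (276, -148), (286, 61), (306, 50)]
[612.3853452  -64.25257799 125.35952808] [ 3.4138588  -0.20947624 -4.17394032] [-0.05831199 -0.84078314  0.02067152]
```

>>> servo_tool --plan '[[[-0.36, 0, 0, 0, 0, 0, 0], [-0.36, 0, 0, 0, 0, 0, 0], [-0.36, 0, 0, 0, 0, 0, 0], [-0.36, 0, 0, 0, 0, 0, 0], [-0.36, 0, 0, 0, 0, 0, 0]]]'

```text
t: 23.47
ee_pos: [612.3, -64.3, 125.5]
orientation: [0.082, 3.137, 0.001]
ft_force: [-0.3, -0.7, -0.7]
width: 59.6
grasp_force: 0.0
```

>>> servo_tool --plan '[[[-0.36, 0, 0, 0.3, 0, 0, 0], [-0.36, 0, 0, 0.6, 0, 0, 0], [-0.36, 0, 0, 1, 0, 0, 0], [1, 0.4, 0, 0, 0, 0, 0], [1, 0.4, -0.1, 0, 0, 0, 0]]]'

```text
t: 23.88
ee_pos: [646.0, -68.1, 205.7]
orientation: [0.081, 3.132, 0.0]
ft_force: [-0.1, -1.1, 0.0]
width: 49.7
grasp_force: 0.0
```

Run:
```python
from h import *
w,c=shot('wrist','w16.png');shot('scene','s16.png');shot('side','d16.png')
o=readout.get_obs();print(o['ee_pos'],o['ft_force'],o['width'])
# expected corners of seated module
Rm=R.from_euler('ZY',[-3.2,0],degrees=True).as_matrix()
pts=np.array([[-45,-21,38],[-45,21,38],[-23,-21,56],[-23,21,56]])
y=-66
for z in (28,): 
    P=pts@Rm.T+np.r_[rail(0,y),z]; print(proj(c,P).round(1))
h=[int(w[v,257].mean()) for v in range(60,300,3)];print(h)
```

```text
[645.04737384 -68.43810937 202.47810108] [-0.43296905  0.57992081  0.05984188] 37.95134450808333
[[233.9 103.7]
 [289.1 103.9]
 [232.4 134.9]
 [290.7 135.2]]
[86, 87, 86, 87, 89, 87, 141, 178, 176, 175, 174, 175, 174, 174, 153, 209, 209, 209, 209, 210, 208, 209, 209, 214, 107, 206, 209, 209, 211, 61, 50, 60, 51, 43, 42, 47, 67, 67, 68, 67, 58, 213, 212, 213, 190, 212, 212, 213, 214, 213, 209, 179, 198, 205, 206, 209, 210, 209, 206, 210, 210, 209, 209, 206, 208, 209, 210, 209, 209, 209, 207, 207, 212, 68, 99, 82, 142, 145, 161, 159]
```

>>> servo_tool --plan '[[[1, 0, 0, -0.3, 0, 0, 0], [1, 0, 0, -0.3, 0, 0, 0], [1, 0, 0, -0.2, 0, 0, 0], [1, 0, 0, -0.2, 0, 0, 0], [1, 0, 0, 0, 0, 0, 0]]]'

```text
t: 24.45
ee_pos: [643.2, -68.2, 159.0]
orientation: [-0.082, -3.14, -0.001]
ft_force: [-0.6, -0.5, -1.1]
width: 4.2
grasp_force: 0.3
```

>>> servo_tool --plan '[[[1, 0, 0, -0.15, 0, 0, 0], [1, 0, 0, -0.1, 0, 0, 0], [1, 0, 0, 0, 0, 0, 0]]]'

```text
t: 24.7
ee_pos: [643.8, -68.3, 150.4]
orientation: [0.082, 3.139, 0.001]
ft_force: [0.2, -0.0, 0.2]
width: 0.4
grasp_force: 0.0
```

>>> servo_tool --plan '[[[1, 0, 0, -0.05, 0, 0, 0], [1, 0, 0, 0, 0, 0, 0]]]'

```text
t: 24.87
ee_pos: [644.4, -68.3, 149.4]
orientation: [0.082, 3.137, 0.001]
ft_force: [-0.4, 0.0, 0.4]
width: 0.4
grasp_force: 0.0
```

>>> servo_tool --plan '[[[1, 0, 0, -0.05, 0, 0, 0], [1, 0, 0, 0, 0, 0, 0]]]'

```text
t: 25.03
ee_pos: [644.5, -68.4, 147.5]
orientation: [0.082, 3.137, 0.001]
ft_force: [0.4, -0.1, 0.7]
width: 0.3
grasp_force: 0.0
```

>>> servo_tool --plan '[[[1, 0, 0, -0.05, 0, 0, 0], [1, 0, 0, 0, 0, 0, 0]]]'

```text
t: 25.2
ee_pos: [645.3, -68.4, 146.2]
orientation: [0.082, 3.135, 0.0]
ft_force: [0.6, 0.8, 4.3]
width: 0.7
grasp_force: 1.9
```

>>> servo_tool --plan '[[[1, 0, 0, -0.05, 0, 0, 0], [1, 0, 0, 0, 0, 0, 0]]]'

```text
t: 25.37
ee_pos: [646.6, -68.5, 145.5]
orientation: [0.082, 3.132, 0.0]
ft_force: [1.7, 0.1, 10.0]
width: 0.2
grasp_force: 5.5
```

>>> servo_tool --plan '[[[1, 0, 0, -0.04, 0, 0, 0], [1, 0, 0, 0, 0, 0, 0]]]'

```text
t: 25.53
ee_pos: [647.5, -68.6, 145.2]
orientation: [0.082, 3.13, -0.0]
ft_force: [1.7, -0.0, 16.8]
width: 0.7
grasp_force: 9.4
```

>>> servo_tool --plan '[[[1, 0, 0, -0.05, 0, 0, 0], [1, 0, 0, 0, 0, 0, 0]]]'

```text
t: 25.7
ee_pos: [648.8, -68.8, 144.6]
orientation: [0.082, 3.126, -0.001]
ft_force: [3.0, 1.0, 22.9]
width: -0.1
grasp_force: 13.0
```

>>> servo_tool --plan '[[[1, 0, 0, 0.4, 0, 0, 0], [1, 0, 0, 0.8, 0, 0, 0], [-1, -0.8, 0.9, 0.8, 0, 0, 0.4], [-1, -0.8, 0.9, 0.4, 0, 0, 0.4], [-1, -0.8, 0.9, 0, 0, 0, 0.3]]]'

```text
t: 26.12
ee_pos: [568.5, 18.5, 227.2]
orientation: [-0.069, 3.131, 0.001]
ft_force: [0.6, 0.8, -0.1]
width: 16.8
grasp_force: 0.0
```

>>> servo_tool --plan '[[[-1, -0.8, 0.95, 0, 0, 0, 0], [-1, -0.8, 0.95, 0, 0, 0, 0], [-1, 0, 0.95, 0, 0, 0, 0], [-1, 0, 0.95, 0, 0, 0, 0], [-1, 0, 0.95, 0, 0, 0, 0]]]'

```text
t: 26.53
ee_pos: [513.1, 197.6, 224.5]
orientation: [-0.068, 3.137, 0.001]
ft_force: [1.7, 0.0, 1.2]
width: 50.0
grasp_force: 0.0
```

>>> servo_tool --plan '[[[-1, 0, 0.1, 0, 0, 0, 0], [-1, 0, 0, 0, 0, 0, 0], [-1, 0, 0, 0, 0, 0, 0]]]'

```text
t: 26.78
ee_pos: [513.5, 199.8, 223.9]
orientation: [-0.071, 3.138, 0.0]
ft_force: [0.7, 0.2, 0.0]
width: 70.5
grasp_force: 0.0
```

Run:
```python
from h import *
np.set_printoptions(precision=1,suppress=True)
o=readout.get_obs();print(o['ee_pos'],o['orientation'],o['ft_force'],o['t'])
w,c=shot('wrist','w17.png')
print(proj(c,[[426,250,68],[492.5,381,66]]))
h=cv2.cvtColor(w,cv2.COLOR_BGR2HSV); m=((h[:,:,2]>170)&(h[:,:,1]<25)).astype(np.uint8)
n,l,s,ce=cv2.connectedComponentsWithStats(m)
for i in range(1,n):
    if s[i,4]>300:
        cn=cv2.findContours((l==i).astype(np.uint8),0,2)[0][0]; r=cv2.minAreaRect(cn); print(s[i],r, onz(c,[r[0]],68.5))
```

```text
[513.5 199.8 223.9] [-0.1  3.1  0. ] [0.7 0.2 0. ] 26.7833
[[325.   98.9]
 [460.3 184.1]]
[ 296   46   56  105 4075] ((323.7435302734375, 98.07356262207031), (53.23369598388672, 105.54984283447266), 1.8778773546218872) [[425.5 248.8  68.5]]
[ 11  56 115  10 301] ((68.00172424316406, 60.46783447265625), (114.21139526367188, 3.468109607696533), 3.077455520629883) [[405.3  42.9  68.5]]
[  10   62  127   66 2875] ((72.75173950195312, 95.47932434082031), (130.2983856201172, 58.79620361328125), 4.763641834259033) [[431.9  43.4  68.5]]
[ 414  130   79   96 2934] ((457.140869140625, 181.447021484375), (54.1859245300293, 98.64391326904297), 22.42586326599121) [[489.6 375.6  68.5]]
[ 126  294  265   12 2962] ((258.0, 299.5), (11.0, 264.0), 90.0) [[619.1 203.8  68.5]]
```

>>> servo_tool --plan '[[[-1, -0.73, 0.41, 0, 0, 0, 0], [-1, -0.73, 0.42, 0, 0, 0, 0], [-1, -0.73, 0.42, -0.4, 0, 0, 0], [-1, 0, 0, -1, 0, 0, 0], [-1, 0, 0, -1, 0, 0, 0]]]'

```text
t: 27.25
ee_pos: [426.3, 249.7, 128.9]
orientation: [-0.069, 3.133, 0.004]
ft_force: [0.7, -0.3, -1.1]
width: 88.0
grasp_force: 0.0
```

>>> servo_tool --plan '[[[-1, 0, 0, -0.45, 0, 0, 0], [0, 0, 0, 0, 0, 0, 0], [1, 0, 0, 0, 0, 0, 0], [1, 0, 0, 0, 0, 0, 0], [1, 0, 0, 0, 0, 0, 0]]]'

```text
t: 27.67
ee_pos: [427.4, 249.9, 111.7]
orientation: [-0.067, 3.135, 0.003]
ft_force: [-1.0, -0.5, 0.1]
width: 64.7
grasp_force: 0.0
```

>>> servo_tool --plan '[[[1, 0, 0, 0, 0, 0, 0], [1, 0, 0, 0, 0, 0, 0], [1, 0, 0, 0, 0, 0, 0], [1, 0, 0, 0, 0, 0, 0], [1, 0, 0, 0, 0, 0, 0]]]'

```text
t: 28.08
ee_pos: [426.6, 250.3, 110.9]
orientation: [-0.069, 3.136, 0.002]
ft_force: [-0.9, -1.0, 7.2]
width: 41.6
grasp_force: 30.0
```

Run:
```python
from h import *
np.set_printoptions(precision=1,suppress=True)
w,c=shot('wrist','w18.png')
for u in (250,262): 
    g=w[:,u].astype(int).mean(1); e=np.abs(np.diff(g)); print(u,[(v,int(g[v+2]-g[v-1])) for v in range(120,320) if e[v]>25 and e[v]==e[max(0,v-3):v+4].max()])
o=readout.get_obs();print(o['ee_pos'],o['orientation'],o['ft_force'],o['width'])
for x,z,th in ((-27.5,28,20),(-18.5,25,20),(-18.5,25,0)):
    print(x,z,th,tcp_for([*rail(x,2),z],th,-3.2,36.8,0.8))
```

```text
250 [(169, 98), (209, -137), (221, 81), (240, -157), (286, 65), (306, 51), (312, -128)]
262 [(169, 99), (209, -138), (221, 80), (240, -156), (286, 65), (306, 51), (312, -128)]
[426.6 250.2 110.9] [-0.1  3.1  0. ] [-0.6 -1.2  8.6] 41.873179956539765
-27.5 28 20 [571.3   5.9 129.3]
-18.5 25 20 [580.3   5.4 126.3]
-18.5 25 0 [615.9   3.5 125.8]
```

>>> servo_tool --plan '[[[1, 0, 0, 0.3, 0, 0, 0], [1, 0, 0, 0.9, 0, 0, 0], [1, 0, 0, 1, 0, 0, -0.58], [1, 0.5, -0.5, 0.6, 0, 0, -0.58], [1, 0.5, -0.9, 0, 0, 0, 0]]]'

```text
t: 28.55
ee_pos: [468.8, 196.7, 227.3]
orientation: [0.087, 3.128, 0.008]
ft_force: [2.7, 0.1, -2.2]
width: 42.0
grasp_force: 30.0
```

>>> servo_tool --plan '[[[1, 0.5, -0.95, 0, -0.06, -0.99, 0], [1, 0.5, -0.95, 0, -0.06, -0.99, 0], [1, 0.5, -0.95, 0, -0.06, -0.99, 0], [1, 0.5, -0.95, 0, -0.06, -0.99, 0], [1, 0.5, -0.9, 0, 0, 0, 0]]]'

```text
t: 28.97
ee_pos: [561.7, 8.8, 221.1]
orientation: [0.079, 2.791, -0.017]
ft_force: [-0.1, 1.4, -3.4]
width: 41.6
grasp_force: 30.0
```

>>> servo_tool --plan '[[[1, 0, 0, -0.8, 0, 0, 0], [1, 0, 0, -0.4, 0, 0, 0], [1, 0, 0, 0, 0, 0, 0], [1, 0, 0, 0, 0, 0, 0]]]'

```text
t: 29.3
ee_pos: [562.8, 10.4, 173.1]
orientation: [0.08, 2.794, -0.015]
ft_force: [0.3, -0.5, -2.6]
width: 41.8
grasp_force: 30.0
```

>>> servo_tool --plan '[[[1, 0.1, -0.14, -0.6, 0, 0, 0], [1, 0.03, 0, -0.4, 0, 0, 0], [1, 0, 0, -0.1, 0, 0, 0], [1, 0, 0, 0, 0, 0, 0], [1, 0, 0, 0, 0, 0, 0]]]'

```text
t: 29.72
ee_pos: [569.4, 5.5, 131.2]
orientation: [0.079, 2.79, -0.015]
ft_force: [0.3, 0.7, -1.9]
width: 41.7
grasp_force: 30.0
```

>>> servo_tool --plan '[[[1, 0, 0, 0, 0, 0, 0], [1, 0, 0, 0, 0, 0, 0], [1, 0, 0, 0, 0, 0, 0]]]'

```text
t: 29.97
ee_pos: [569.5, 5.1, 131.2]
orientation: [0.08, 2.789, -0.015]
ft_force: [-0.8, -0.2, -3.0]
width: 41.8
grasp_force: 30.0
```

>>> servo_tool --plan '[[[1, 0, 0, -0.09, 0, 0, 0], [1, 0, 0, 0, 0, 0, 0], [1, 0.06, 0, 0, 0, 0, 0], [1, 0.06, 0, 0, 0, 0, 0], [1, 0, 0, 0, 0, 0, 0]]]'

```text
t: 30.38
ee_pos: [574.6, 4.9, 126.7]
orientation: [0.08, 2.79, -0.015]
ft_force: [0.7, 0.3, -3.3]
width: 42.1
grasp_force: 30.0
```

>>> servo_tool --plan '[[[1, 0.05, 0, 0, 0, 0, 0], [1, 0, 0, 0, 0, 0, 0]]]'

```text
t: 30.55
ee_pos: [576.3, 4.9, 126.6]
orientation: [0.08, 2.79, -0.015]
ft_force: [0.3, 0.5, -3.0]
width: 41.8
grasp_force: 30.0
```

>>> servo_tool --plan '[[[1, 0.05, 0, 0, 0, 0, 0], [1, 0, 0, 0, 0, 0, 0]]]'

```text
t: 30.72
ee_pos: [578.0, 4.9, 126.5]
orientation: [0.08, 2.791, -0.015]
ft_force: [-0.3, -0.0, -3.0]
width: 42.2
grasp_force: 30.0
```

>>> servo_tool --plan '[[[1, 0.05, 0, 0, 0, 0, 0], [1, 0, 0, 0, 0, 0, 0]]]'

```text
t: 30.88
ee_pos: [578.6, 5.0, 126.0]
orientation: [0.08, 2.794, -0.015]
ft_force: [-5.1, 0.5, -0.9]
width: 42.0
grasp_force: 30.0
```

>>> servo_tool --plan '[[[1, 0, 0, 0.03, 0, 0, 0], [1, 0.05, 0, 0, 0, 0, 0], [1, 0, 0, 0, 0, 0, 0]]]'

```text
t: 31.13
ee_pos: [580.1, 4.9, 127.0]
orientation: [0.08, 2.796, -0.015]
ft_force: [-7.4, 0.1, 0.6]
width: 42.1
grasp_force: 30.0
```

>>> servo_tool --plan '[[[1, 0.05, 0, 0.01, 0, 0, 0], [1, 0, 0, 0, 0, 0, 0]]]'

```text
t: 31.3
ee_pos: [581.7, 4.9, 127.3]
orientation: [0.08, 2.796, -0.016]
ft_force: [-7.3, -0.7, -0.9]
width: 41.6
grasp_force: 30.0
```

>>> servo_tool --plan '[[[1, 0.04, 0, 0, 0, 0, 0], [1, 0, 0, 0, 0, 0, 0]]]'

```text
t: 31.47
ee_pos: [583.4, 4.8, 127.3]
orientation: [0.08, 2.796, -0.016]
ft_force: [-8.1, -0.3, 0.6]
width: 41.9
grasp_force: 30.0
```

>>> servo_tool --plan '[[[1, 0, 0, 0.05, 0, 0, 0], [1, 0, 0, 0, 0, 0, 0]]]'

```text
t: 31.63
ee_pos: [583.4, 4.9, 129.0]
orientation: [0.08, 2.796, -0.015]
ft_force: [-6.4, 0.4, -5.6]
width: 42.0
grasp_force: 30.0
```

>>> servo_tool --plan '[[[1, 0, 0, 0.03, 0, 0, 0], [1, 0, 0, 0, 0, 0, 0]]]'

```text
t: 31.8
ee_pos: [583.4, 4.8, 129.2]
orientation: [0.08, 2.797, -0.015]
ft_force: [-1.9, -0.8, -19.9]
width: 41.4
grasp_force: 30.0
```

>>> servo_tool --plan '[[[1, 0, 0, -0.06, 0, 0, 0], [1, 0.18, 0, 0.02, 0.06, 0.99, 0], [1, 0, 0, 0, 0, 0, 0], [1, 0.2, 0, 0, 0.06, 0.99, 0], [1, 0, 0, 0, 0, 0, 0]]]'

```text
t: 32.22
ee_pos: [603.4, 4.9, 130.7]
orientation: [0.085, 2.961, -0.008]
ft_force: [-5.6, 0.6, 3.6]
width: 41.7
grasp_force: 30.0
```

>>> servo_tool --plan '[[[1, 0.2, 0, -0.02, 0.06, 0.99, 0], [1, 0, 0, 0, 0, 0, 0], [1, 0, 0, 0, 0, 0, 0]]]'

```text
t: 32.47
ee_pos: [610.6, 4.8, 129.7]
orientation: [0.088, 3.041, -0.004]
ft_force: [1.8, -1.9, -1.5]
width: 41.6
grasp_force: 30.0
```

>>> servo_tool --plan '[[[1, 0.2, 0, -0.03, 0.06, 0.99, 0], [1, 0, 0, 0, 0, 0, 0], [1, 0, 0, 0, 0, 0, 0]]]'

```text
t: 32.72
ee_pos: [618.0, 4.8, 128.2]
orientation: [0.09, 3.129, 0.0]
ft_force: [2.1, -0.1, -1.3]
width: 42.1
grasp_force: 30.0
```

Run:
```python
from h import *
o=readout.get_obs();print(o['ee_pos'],o['ft_force'],o['moment'])
w,c=shot('wrist','w19.png')
for u in (250,262): 
    g=w[:,u].astype(int).mean(1); e=np.abs(np.diff(g)); print(u,[(v,int(g[v+2]-g[v-1])) for v in range(120,320) if e[v]>25 and e[v]==e[max(0,v-3):v+4].max()])
```

```text
[617.96166037   4.84679655 128.16702559] [ 2.1379886  -0.06870097 -1.26655782] [-0.06628238 -0.45918165 -0.00991824]
250 [(153, -102), (165, 95), (205, -135), (218, 84), (238, -159), (286, 66), (306, 44)]
262 [(153, -103), (165, 94), (205, -136), (218, 83), (238, -160), (286, 65), (306, 42)]
```

>>> servo_tool --plan '[[[-0.36, 0, 0, 0, 0, 0, 0], [-0.36, 0, 0, 0, 0, 0, 0], [-0.36, 0, 0, 0, 0, 0, 0], [-0.36, 0, 0, 0, 0, 0, 0], [-0.36, 0, 0, 0, 0, 0, 0]]]'

```text
t: 33.18
ee_pos: [616.4, 5.0, 127.8]
orientation: [0.09, 3.137, 0.001]
ft_force: [0.9, 0.4, 0.3]
width: 59.3
grasp_force: 0.0
```

>>> servo_tool --plan '[[[-0.36, 0, 0, 0.3, 0, 0, 0], [-0.36, 0, 0, 0.6, 0, 0, 0], [-0.36, 0, 0, 1, 0, 0, 0], [1, 0.38, 0, 0, 0, 0, 0], [1, 0.38, -0.05, 0, 0, 0, 0]]]'

```text
t: 33.6
ee_pos: [648.6, 3.2, 207.9]
orientation: [0.09, 3.131, 0.001]
ft_force: [-0.7, 0.6, 0.3]
width: 49.6
grasp_force: 0.0
```

>>> servo_tool --plan '[[[1, 0, 0, -0.3, 0, 0, 0], [1, 0, 0, -0.3, 0, 0, 0], [1, 0, 0, -0.2, 0, 0, 0], [1, 0, 0, -0.2, 0, 0, 0], [1, 0, 0, 0, 0, 0, 0]]]'

```text
t: 34.02
ee_pos: [648.2, 2.4, 163.9]
orientation: [0.089, 3.134, -0.001]
ft_force: [1.1, -7.4, 13.3]
width: 16.6
grasp_force: 6.6
```

>>> servo_tool --plan '[[[1, 0, 0, -0.1, 0, 0, 0], [1, 0, 0, -0.1, 0, 0, 0], [1, 0, 0, 0, 0, 0, 0]]]'

```text
t: 34.27
ee_pos: [651.5, 2.6, 162.1]
orientation: [0.09, 3.125, 0.001]
ft_force: [-1.4, -3.1, 41.7]
width: 1.0
grasp_force: 21.3
```

>>> servo_tool --plan '[[[1, 0, 0, -0.05, 0, 0, 0], [1, 0, 0, 0, 0, 0, 0]]]'

```text
t: 34.43
ee_pos: [651.9, 2.5, 161.8]
orientation: [0.089, 3.124, 0.0]
ft_force: [-5.4, -3.0, 53.7]
width: 0.3
grasp_force: 26.5
```

>>> servo_tool --plan '[[[1, 0, 0, -0.05, 0, 0, 0], [1, 0, 0, 0, 0, 0, 0]]]'

```text
t: 34.6
ee_pos: [652.2, 2.5, 161.4]
orientation: [0.089, 3.123, -0.0]
ft_force: [-8.9, -2.1, 67.1]
width: 1.0
grasp_force: 32.2
```

>>> servo_tool --plan '[[[1, 0, 0, 0.2, 0, 0, 0], [1, 0, 0, 0.8, 0, 0, 0], [1, -0.2, 0, 0.3, 0, 0, 0], [1, 0, 0, 0, 0, 0, 0], [1, 0, 0, 0, 0, 0, 0]]]'

```text
t: 35.02
ee_pos: [638.2, 3.0, 203.0]
orientation: [0.09, 3.138, 0.001]
ft_force: [-0.8, -0.9, 0.2]
width: 0.1
grasp_force: 0.0
```

Run:
```python
from h import *
np.set_printoptions(precision=1,suppress=True)
o=readout.get_obs();print(o['ee_pos'],o['orientation'],o['ft_force'])
w,c=shot('wrist','w20.png');shot('scene','s20.png');shot('side','d20.png')
for u in (245,257,300): 
    g=w[:,u].astype(int).mean(1); e=np.abs(np.diff(g)); print(u,[(v,int(g[v]),int(g[v+2]),int(g[v+2]-g[v-1])) for v in range(40,300) if e[v]>25 and e[v]==e[max(0,v-3):v+4].max()])
for y in (-66,3.5):
  for th in (0,10,17):
    Rm=R.from_euler('ZY',[-3.2,-th],degrees=True).as_matrix()
    L=np.array([[-45,-21,38],[-45,21,38],[-23,-21,56],[-23,21,56],[-23,0,38],[23,0,56],[45,0,38]])-[-18.5,0,-3]
    P=L@Rm.T+np.r_[rail(-18.5,y),25]; print(y,th,proj(c,P).ravel())
```

```text
[638.2   3.  203. ] [0.1 3.1 0. ] [-0.8 -0.9  0.2]
245 [(92, 140, 191, 100), (120, 158, 156, -38), (130, 217, 115, -109), (140, 113, 225, 106), (150, 163, 88, -140), (211, 212, 156, -70), (213, 156, 118, -64), (217, 104, 64, -58)]
257 [(92, 135, 193, 100), (121, 108, 208, 57), (150, 163, 88, -140), (167, 132, 48, -163), (200, 94, 228, 156), (219, 155, 43, -190), (267, 53, 103, 47), (276, 105, 67, -34), (286, 91, 155, 67)]
300 [(92, 131, 184, 87), (149, 148, 244, 54), (177, 157, 243, 96), (186, 229, 188, -55), (249, 174, 43, -181)]
-66 0 [141.9 121.4 196.3 121.1 135.2 153.3 192.8 153.  171.4 150.  169.5 212.8
 178.3 229.8]
-66 10 [143.6 112.4 197.2 112.1 134.6 138.9 192.4 138.6 171.2 140.7 165.5 201.9
 173.9 225.7]
-66 17 [145.2 107.1 198.1 106.7 134.8 129.  192.5 128.7 171.3 134.5 163.  192.4
 170.8 221. ]
3.5 0 [232.1 121.  287.  120.9 230.7 152.9 288.7 152.8 259.6 149.7 259.7 212.7
 259.6 229.7]
3.5 10 [232.5 111.9 286.5 111.8 230.5 138.5 288.8 138.4 259.6 140.5 259.8 201.7
 259.7 225.7]
3.5 17 [232.9 106.6 286.1 106.5 230.5 128.6 288.8 128.4 259.5 134.2 259.8 192.3
 259.7 220.9]
```

>>> servo_tool --plan '[[[1, 0.38, -0.02, 0, 0, 0, 0], [1, 0, 0, -0.4, 0, 0, 0], [1, 0, 0, -0.4, 0, 0, 0], [1, 0, 0, -0.15, 0, 0, 0], [1, 0, 0, 0, 0, 0, 0]]]'

```text
t: 35.58
ee_pos: [652.7, 2.2, 162.6]
orientation: [-0.09, -3.138, -0.001]
ft_force: [0.4, 0.6, 0.3]
width: -0.0
grasp_force: 0.0
```

>>> servo_tool --plan '[[[1, 0, 0, -0.1, 0, 0, 0], [1, 0, 0, 0, 0, 0, 0]]]'

```text
t: 35.75
ee_pos: [654.1, 2.2, 161.3]
orientation: [0.09, 3.137, 0.001]
ft_force: [-0.3, 0.1, 0.8]
width: 0.3
grasp_force: 0.0
```

>>> servo_tool --plan '[[[1, 0, 0, -0.1, 0, 0, 0], [1, 0, 0, 0, 0, 0, 0]]]'

```text
t: 35.92
ee_pos: [654.3, 2.1, 157.8]
orientation: [0.09, 3.137, 0.001]
ft_force: [0.1, 0.3, 0.3]
width: 0.2
grasp_force: 0.0
```

No contact at 158, so the earlier block was the nose edge. I'll keep going down.

>>> servo_tool --plan '[[[1, 0, 0, -0.1, 0, 0, 0], [1, 0, 0, -0.1, 0, 0, 0], [1, 0, 0, 0, 0, 0, 0]]]'

```text
t: 36.17
ee_pos: [653.8, 2.2, 149.1]
orientation: [0.09, 3.138, 0.001]
ft_force: [-0.2, 0.3, -0.1]
width: 0.2
grasp_force: 0.0
```

>>> servo_tool --plan '[[[1, 0, 0, -0.07, 0, 0, 0], [1, 0, 0, 0, 0, 0, 0]]]'

```text
t: 36.33
ee_pos: [654.1, 2.1, 146.5]
orientation: [0.09, 3.137, 0.001]
ft_force: [-0.6, 0.3, -0.8]
width: 0.1
grasp_force: 0.0
```

>>> servo_tool --plan '[[[1, 0, 0, -0.05, 0, 0, 0], [1, 0, 0, 0, 0, 0, 0]]]'

```text
t: 36.5
ee_pos: [655.4, 2.1, 145.7]
orientation: [0.09, 3.134, 0.001]
ft_force: [-0.0, 0.7, 4.3]
width: 0.5
grasp_force: 2.1
```

>>> servo_tool --plan '[[[1, 0, 0, -0.05, 0, 0, 0], [1, 0, 0, 0, 0, 0, 0]]]'

```text
t: 36.67
ee_pos: [656.7, 2.0, 144.9]
orientation: [0.09, 3.131, 0.001]
ft_force: [3.9, 0.0, 9.4]
width: 0.5
grasp_force: 4.3
```

>>> servo_tool --plan '[[[1, 0, 0, -0.1, 0, 0, 0], [1, 0, 0, 0, 0, 0, 0], [1, 0, 0, 0.5, 0, 0, 0], [1, -0.2, 0, 1, 0, 0, 0], [-1, -0.9, 0.6, 0.9, 0, 0, 0]]]'

```text
t: 37.08
ee_pos: [622.4, 18.2, 227.9]
orientation: [0.093, 3.132, -0.0]
ft_force: [0.9, 1.4, 0.4]
width: 4.3
grasp_force: 0.0
```

>>> servo_tool --plan '[[[-1, -0.9, 0.95, 0.1, 0, 0, -0.5], [-1, -0.8, 0.95, 0, 0, 0, -0.5], [-1, -0.7, 0.95, 0, 0, 0, -0.46], [-1, 0, 0.95, 0, 0, 0, 0], [-1, 0, 0.95, 0, 0, 0, 0]]]'

```text
t: 37.5
ee_pos: [537.7, 192.6, 229.1]
orientation: [0.291, 3.125, -0.0]
ft_force: [0.6, -0.3, 1.0]
width: 36.9
grasp_force: 0.0
```

>>> servo_tool --plan '[[[-1, 0, 0.95, 0, 0, 0, 0], [-1, 0, 0.95, 0, 0, 0, 0], [-1, 0, 0.95, 0, 0, 0, 0], [-1, 0, 0, 0, 0, 0, 0], [-1, 0, 0, 0, 0, 0, 0]]]'

```text
t: 37.92
ee_pos: [538.9, 307.3, 228.5]
orientation: [0.284, 3.125, 0.0]
ft_force: [-0.7, -0.5, -0.2]
width: 70.3
grasp_force: 0.0
```

Run:
```python
from h import *
np.set_printoptions(precision=1,suppress=True)
o=readout.get_obs();print(o['ee_pos'],o['orientation'],o['t'])
w,c=shot('wrist','w21.png'); print(proj(c,[[492.3,381,66]]))
h=cv2.cvtColor(w,cv2.COLOR_BGR2HSV); m=((h[:,:,2]>170)&(h[:,:,1]<25)).astype(np.uint8); m[285:]=0
n,l,s,ce=cv2.connectedComponentsWithStats(m)
for i in range(1,n):
    if s[i,4]>600:
        cn=cv2.findContours((l==i).astype(np.uint8),0,2)[0][0]; b=cv2.boxPoints(cv2.minAreaRect(cn)); print(s[i],b.ravel()); P=onz(c,b,54); print(P[:,:2].ravel(),P.mean(0))
```

```text
[538.9 307.3 228.5] [0.3 3.1 0. ] 37.9167
[[333.  130.6]]
[ 307   79   55   98 3587] [306.3 175.  311.9  76.5 362.8  79.4 357.2 177.9]
[530.  354.5 444.6 371.2 454.8 414.5 541.5 401.8] [492.7 385.5  54. ]
[  0 122  32  40 755] [ -0. 122.  31. 122.  31. 161.   0. 161.]
[429.9  86.2 435.5 115.1 469.4 100.9 463.7  70.8] [449.6  93.2  54. ]
[ 333  205  100   44 2713] [332.1 213.  428.9 204.8 432.6 247.9 335.8 256.2]
[572.6 374.4 581.4 469.4 629.7 472.7 620.5 373.1] [601.  422.4  54. ]
```

>>> servo_tool --plan '[[[-1, -0.58, 0.93, 0, 0, 0, 0], [-1, -0.58, 0.94, 0, 0, 0, 0], [-1, 0, 0, -1, 0, 0, 0], [-1, 0, 0, -1, 0, 0, 0], [-1, 0, 0, -0.8, 0, 0, 0]]]'

```text
t: 38.38
ee_pos: [495.0, 375.0, 115.2]
orientation: [0.29, 3.125, -0.001]
ft_force: [-0.3, -0.2, 0.0]
width: 87.8
grasp_force: 0.0
```

>>> servo_tool --plan '[[[-1, 0, 0, -0.2, 0, 0, 0], [0, 0, 0, 0, 0, 0, 0], [1, 0, 0, 0, 0, 0, 0], [1, 0, 0, 0, 0, 0, 0], [1, 0, 0, 0, 0, 0, 0]]]'

```text
t: 38.8
ee_pos: [496.9, 376.6, 111.1]
orientation: [0.29, 3.122, 0.004]
ft_force: [0.4, -0.0, 0.6]
width: 64.7
grasp_force: 0.0
```

>>> servo_tool --plan '[[[1, 0, 0, 0, 0, 0, 0], [1, 0, 0, 0, 0, 0, 0], [1, 0, 0, 0, 0, 0, 0], [1, 0, 0, 0, 0, 0, 0], [1, 0, 0, 0, 0, 0, 0]]]'

```text
t: 39.22
ee_pos: [496.3, 377.0, 109.9]
orientation: [0.289, 3.123, 0.003]
ft_force: [0.2, 0.9, 6.4]
width: 42.0
grasp_force: 30.0
```

Run:
```python
from h import *
np.set_printoptions(precision=1,suppress=True)
w,c=shot('wrist','w22.png')
for u in (250,262): 
    g=w[:,u].astype(int).mean(1); e=np.abs(np.diff(g)); print(u,[(v,int(g[v+2]-g[v-1])) for v in range(120,320) if e[v]>25 and e[v]==e[max(0,v-3):v+4].max()])
o=readout.get_obs();print(o['ee_pos'],o['orientation'],o['ft_force'],o['width'])
```

```text
250 [(151, -124), (160, 83), (201, -135), (212, 86), (232, -160), (286, 65), (306, 45)]
262 [(151, -129), (160, 82), (201, -135), (212, 86), (232, -160), (286, 66), (306, 37)]
[496.3 377.1 109.9] [0.3 3.1 0. ] [-0.4  1.9  7.3] 42.39012308514917
```

Run:
```python
from h import *
np.set_printoptions(precision=1,suppress=True)
for x,z,th in ((-18.5,25,20),(-18.5,25,0)):
    print(x,z,th,tcp_for([*rail(x,71.5),z],th,-3.2,38.4,5.5),tcp_for([*rail(x,3.5),z],th,-3.2,37.2,0.8))
```

```text
-18.5 25 20 [588.1  74.6 129.4] [580.3   6.9 126.7]
-18.5 25 0 [624.5  72.6 127.4] [616.    4.9 126.2]
```

>>> servo_tool --plan '[[[1, 0, 0, 0.3, 0, 0, 0], [1, 0, 0, 0.9, 0, 0, 0], [1, 0, 0, 1, 0, 0, 0.5], [1, 0.1, -0.5, 0.6, 0, 0, 0.5], [1, 0.2, -0.9, 0, 0, 0, 0.46]]]'

```text
t: 39.68
ee_pos: [509.3, 323.5, 226.9]
orientation: [0.081, 3.129, 0.01]
ft_force: [1.3, -0.1, -2.0]
width: 42.0
grasp_force: 30.0
```

>>> servo_tool --plan '[[[1, 0.3, -0.95, 0, -0.06, -0.99, 0], [1, 0.3, -0.95, 0, -0.06, -0.99, 0], [1, 0.3, -0.95, 0, -0.06, -0.99, 0], [1, 0.3, -0.95, 0, -0.06, -0.99, 0], [1, 0.3, -0.95, 0, 0, 0, 0]]]'

```text
t: 40.1
ee_pos: [564.9, 128.3, 220.1]
orientation: [0.078, 2.791, -0.018]
ft_force: [1.0, -0.3, -2.5]
width: 41.8
grasp_force: 30.0
```

>>> servo_tool --plan '[[[1, 0.2, -0.95, 0, 0, 0, 0], [1, 0, 0, 0, 0, 0, 0], [1, 0, 0, 0, 0, 0, 0], [1, 0, 0, 0, 0, 0, 0]]]'

```text
t: 40.43
ee_pos: [575.0, 92.0, 220.8]
orientation: [0.082, 2.792, -0.016]
ft_force: [0.5, 0.5, -2.5]
width: 41.7
grasp_force: 30.0
```

>>> servo_tool --plan '[[[1, 0.05, -0.43, 0, 0, 0, 0], [1, 0, 0, -0.9, 0, 0, 0], [1, 0, 0, -0.8, 0, 0, 0], [1, 0, 0, -0.4, 0, 0, 0], [1, 0, 0, 0, 0, 0, 0]]]'

```text
t: 40.85
ee_pos: [574.8, 76.3, 133.0]
orientation: [0.077, 2.798, -0.016]
ft_force: [-1.1, -0.2, -2.8]
width: 41.8
grasp_force: 30.0
```

>>> servo_tool --plan '[[[1, 0, 0, 0, 0, 0, 0], [1, 0, 0, 0, 0, 0, 0], [1, 0, 0, 0, 0, 0, 0]]]'

```text
t: 41.1
ee_pos: [578.4, 75.9, 138.4]
orientation: [0.079, 2.788, -0.014]
ft_force: [0.3, 0.2, -2.1]
width: 41.8
grasp_force: 30.0
```

>>> servo_tool --plan '[[[1, 0, -0.03, -0.15, 0, 0, 0], [1, 0, 0, -0.06, 0, 0, 0], [1, 0, 0, 0, 0, 0, 0], [1, 0, 0, 0, 0, 0, 0]]]'

```text
t: 41.43
ee_pos: [577.5, 73.8, 128.4]
orientation: [0.08, 2.791, -0.015]
ft_force: [-0.3, 0.0, -3.2]
width: 41.7
grasp_force: 30.0
```

>>> servo_tool --plan '[[[1, 0.06, 0, 0, 0, 0, 0], [1, 0.06, 0, 0, 0, 0, 0], [1, 0, 0, 0, 0, 0, 0]]]'

```text
t: 41.68
ee_pos: [583.2, 73.9, 128.7]
orientation: [0.08, 2.79, -0.015]
ft_force: [0.8, -0.2, -2.0]
width: 41.9
grasp_force: 30.0
```

>>> servo_tool --plan '[[[1, 0.05, 0, 0, 0, 0, 0], [1, 0, 0, 0, 0, 0, 0]]]'

```text
t: 41.85
ee_pos: [584.8, 73.9, 128.5]
orientation: [0.08, 2.79, -0.015]
ft_force: [0.9, -0.0, -1.8]
width: 42.0
grasp_force: 30.0
```

>>> servo_tool --plan '[[[1, 0.05, 0, 0, 0, 0, 0], [1, 0, 0, 0, 0, 0, 0]]]'

```text
t: 42.02
ee_pos: [585.7, 73.8, 128.0]
orientation: [0.08, 2.793, -0.016]
ft_force: [-3.4, 0.1, -1.2]
width: 41.8
grasp_force: 30.0
```

>>> servo_tool --plan '[[[1, 0, 0, 0.04, 0, 0, 0], [1, 0.05, 0, 0, 0, 0, 0], [1, 0, 0, 0, 0, 0, 0]]]'

```text
t: 42.27
ee_pos: [586.9, 73.7, 129.5]
orientation: [0.08, 2.794, -0.016]
ft_force: [-6.9, 1.1, 1.0]
width: 41.6
grasp_force: 30.0
```

>>> servo_tool --plan '[[[1, 0.05, 0, 0.01, 0, 0, 0], [1, 0, 0, 0, 0, 0, 0]]]'

```text
t: 42.43
ee_pos: [588.4, 73.7, 129.6]
orientation: [0.08, 2.796, -0.017]
ft_force: [-7.0, 0.4, -0.2]
width: 41.6
grasp_force: 30.0
```

>>> servo_tool --plan '[[[1, 0.04, 0, 0, 0, 0, 0], [1, 0, 0, 0, 0, 0, 0]]]'

```text
t: 42.6
ee_pos: [590.0, 73.6, 129.6]
orientation: [0.08, 2.796, -0.017]
ft_force: [-6.7, -0.3, 0.1]
width: 41.9
grasp_force: 30.0
```

>>> servo_tool --plan '[[[1, 0, 0, 0.06, 0, 0, 0], [1, 0, 0, 0, 0, 0, 0]]]'

```text
t: 42.77
ee_pos: [589.9, 73.6, 131.2]
orientation: [0.08, 2.796, -0.016]
ft_force: [-4.3, -0.9, -10.3]
width: 42.0
grasp_force: 30.0
```

Pulling up gave a −10 N reaction, so it is hooked. Rocking it down the same way.

>>> servo_tool --plan '[[[1, 0, 0, -0.05, 0, 0, 0], [1, 0.18, 0, 0.02, 0.06, 0.99, 0], [1, 0, 0, 0, 0, 0, 0], [1, 0.2, 0, 0, 0.06, 0.99, 0], [1, 0, 0, 0, 0, 0, 0]]]'

```text
t: 43.18
ee_pos: [609.8, 73.8, 132.3]
orientation: [0.086, 2.961, -0.007]
ft_force: [-5.5, 2.8, 2.3]
width: 41.9
grasp_force: 30.0
```

>>> servo_tool --plan '[[[1, 0.2, 0, -0.03, 0.06, 0.99, 0], [1, 0, 0, 0, 0, 0, 0], [1, 0, 0, 0, 0, 0, 0]]]'

```text
t: 43.43
ee_pos: [617.0, 73.6, 131.0]
orientation: [0.089, 3.042, -0.004]
ft_force: [1.1, -0.4, -2.1]
width: 42.2
grasp_force: 30.0
```

>>> servo_tool --plan '[[[1, 0.2, 0, -0.04, 0.06, 0.99, 0], [1, 0, 0, 0, 0, 0, 0], [1, 0, 0, 0, 0, 0, 0]]]'

```text
t: 43.68
ee_pos: [624.2, 73.7, 129.0]
orientation: [0.091, 3.13, -0.0]
ft_force: [2.1, -0.5, -0.7]
width: 41.8
grasp_force: 30.0
```

>>> servo_tool --plan '[[[-0.36, 0, 0, 0, 0, 0, 0], [-0.36, 0, 0, 0, 0, 0, 0], [-0.36, 0, 0, 0, 0, 0, 0], [-0.36, 0, 0, 0, 0, 0, 0], [-0.36, 0, 0, 0, 0, 0, 0]]]'

```text
t: 44.1
ee_pos: [622.8, 74.0, 128.8]
orientation: [0.09, 3.137, 0.001]
ft_force: [0.4, -0.2, -0.0]
width: 59.5
grasp_force: 0.0
```

>>> servo_tool --plan '[[[-0.36, 0, 0, 0.3, 0, 0, 0], [-0.36, 0, 0, 0.6, 0, 0, 0], [-0.36, 0, 0, 1, 0, 0, 0], [1, 0.38, 0, 0, 0, 0, 0], [1, 0.3, -0.05, 0, 0, 0, 0]]]'

```text
t: 44.52
ee_pos: [652.3, 72.3, 209.0]
orientation: [0.089, 3.13, 0.002]
ft_force: [-0.1, 1.0, -0.1]
width: 49.9
grasp_force: 0.0
```

>>> servo_tool --plan '[[[1, 0, 0, 0, 0, 0, 0], [1, 0, 0, 0, 0, 0, 0], [1, 0, 0, 0, 0, 0, 0], [1, 0, 0, 0, 0, 0, 0], [1, 0, 0, 0, 0, 0, 0]]]'

```text
t: 44.93
ee_pos: [649.5, 72.0, 204.3]
orientation: [0.09, 3.138, 0.0]
ft_force: [0.4, 0.3, 0.3]
width: 16.7
grasp_force: 0.0
```

```bash
cat > chk.py <<'E'
from h import *
import sys
np.set_printoptions(precision=1,suppress=True)
o=readout.get_obs();print(o['ee_pos'],o['orientation'],o['ft_force'])
w,c=shot('wrist',sys.argv[1])
y=float(sys.argv[2])
for th in (0,8,17):
    Rm=R.from_euler('ZY',[-3.2,-th],degrees=True).as_matrix()
    L=np.array([[-45,0,38],[-23,0,56],[23,14,56],[45,0,38]])-[-18.5,0,-3]
    P=L@Rm.T+np.r_[rail(-18.5,y),25]; print(y,th,proj(c,P).ravel())
u0=int(proj(c,P)[0,0])
for u in (u0-12,u0,u0+12): 
    g=w[:,u].astype(int).mean(1); e=np.abs(np.diff(g)); print(u,[(v,int(g[v]),int(g[v+2])) for v in range(40,300) if e[v]>25 and e[v]==e[max(0,v-3):v+4].max()])
E
python3 chk.py w23.png 70.5
```

```text
[649.5  72.  204.3] [0.1 3.1 0. ] [0.4 0.3 0.3]
70.5 0 [256.3 110.8 256.3 142.3 274.8 202.9 256.7 221. ]
70.5 8 [256.3 103.6 256.2 130.6 275.3 194.  256.6 217.6]
70.5 17 [256.4  96.7 256.2 117.8 275.9 181.7 256.5 211.3]
244 [(83, 106, 189), (112, 162, 223), (120, 207, 121), (130, 118, 220), (140, 181, 97), (204, 208, 118), (212, 116, 222), (219, 152, 39), (265, 153, 201), (276, 233, 72), (286, 93, 157)]
256 [(83, 106, 188), (112, 166, 223), (140, 181, 99), (156, 168, 54), (190, 96, 230), (221, 171, 223), (276, 232, 72), (286, 92, 157)]
268 [(83, 107, 189), (112, 168, 223), (123, 216, 141), (127, 158, 226), (140, 182, 101), (156, 190, 108), (167, 71, 135), (190, 152, 229), (206, 192, 109), (211, 156, 230), (219, 220, 211), (265, 184, 90), (276, 192, 72), (286, 91, 157)]
```

>>> servo_tool --plan '[[[1, 0.18, -0.02, 0, 0, 0, 0], [1, 0, 0, -0.4, 0, 0, 0], [1, 0, 0, -0.4, 0, 0, 0], [1, 0, 0, -0.4, 0, 0, 0], [1, 0, 0, 0, 0, 0, 0]]]'

```text
t: 45.4
ee_pos: [656.2, 70.9, 153.6]
orientation: [-0.09, -3.139, 0.0]
ft_force: [-1.1, 0.2, -0.3]
width: 0.7
grasp_force: 0.0
```

>>> servo_tool --plan '[[[1, 0, 0, -0.1, 0, 0, 0], [1, 0, 0, 0, 0, 0, 0]]]'

```text
t: 45.57
ee_pos: [657.9, 71.1, 152.7]
orientation: [0.09, 3.137, 0.001]
ft_force: [0.5, -0.4, 1.3]
width: 0.4
grasp_force: 0.0
```

>>> servo_tool --plan '[[[1, 0, 0, -0.08, 0, 0, 0], [1, 0, 0, 0, 0, 0, 0]]]'

```text
t: 45.73
ee_pos: [657.9, 71.1, 150.0]
orientation: [0.09, 3.136, 0.001]
ft_force: [0.2, -0.9, -0.1]
width: 0.3
grasp_force: 0.0
```

>>> servo_tool --plan '[[[1, 0, 0, -0.05, 0, 0, 0], [1, 0, 0, 0, 0, 0, 0]]]'

```text
t: 45.9
ee_pos: [657.7, 71.1, 147.8]
orientation: [0.09, 3.136, 0.001]
ft_force: [0.2, -0.2, 0.0]
width: 0.3
grasp_force: 0.0
```

>>> servo_tool --plan '[[[1, 0, 0, -0.07, 0, 0, 0], [1, 0, 0, 0, 0, 0, 0]]]'

```text
t: 46.07
ee_pos: [658.9, 71.1, 145.8]
orientation: [0.09, 3.133, 0.001]
ft_force: [1.2, 0.0, 4.6]
width: 0.4
grasp_force: 2.5
```

>>> servo_tool --plan '[[[1, 0, 0, -0.05, 0, 0, 0], [1, 0, 0, 0, 0, 0, 0]]]'

```text
t: 46.23
ee_pos: [660.2, 71.0, 145.0]
orientation: [0.09, 3.13, 0.001]
ft_force: [2.8, -0.8, 9.4]
width: 0.1
grasp_force: 4.6
```

>>> servo_tool --plan '[[[1, 0, 0, -0.06, 0, 0, 0], [1, 0, 0, 0, 0, 0, 0]]]'

```text
t: 46.4
ee_pos: [661.4, 71.0, 144.1]
orientation: [0.09, 3.127, 0.002]
ft_force: [4.1, -0.7, 16.5]
width: 0.4
grasp_force: 8.1
```

>>> servo_tool --plan '[[[1, 0, 0, -0.06, 0, 0, 0], [1, 0, 0, 0, 0, 0, 0]]]'

```text
t: 46.57
ee_pos: [661.7, 71.0, 143.6]
orientation: [0.09, 3.126, 0.002]
ft_force: [-0.6, -2.2, 29.7]
width: 0.6
grasp_force: 14.6
```

>>> servo_tool --plan '[[[1, 0, 0, 0.5, 0, 0, 0], [1, 0, 0, 1, 0, 0, 0], [1, -0.6, 0, 0.1, 0, 0, 0], [1, -0.7, 0, 0, 0, 0, 0], [1, -0.5, 0, 0, 0, 0, 0]]]'

```text
t: 46.98
ee_pos: [584.1, 71.1, 202.8]
orientation: [0.09, 3.136, 0.001]
ft_force: [-0.2, -0.4, -0.6]
width: 0.7
grasp_force: 0.0
```

>>> servo_tool --plan '[[[1, 0, 0, 0, 0, 0, 0], [1, 0, 0, 0, 0, 0, 0], [1, 0, 0, 0, 0, 0, 0]]]'

```text
t: 47.23
ee_pos: [586.7, 71.2, 202.4]
orientation: [0.09, 3.135, 0.001]
ft_force: [0.6, -0.3, -0.6]
width: 0.5
grasp_force: 0.0
```

>>> servo_tool --plan '[[[1, 0, 0.06, -0.5, 0, 0, 0], [1, 0, 0, -0.3, 0, 0, 0], [1, 0, 0, 0, 0, 0, 0], [1, 0, 0, 0, 0, 0, 0], [1, 0, 0, 0, 0, 0, 0]]]'

```text
t: 47.65
ee_pos: [586.1, 73.4, 170.0]
orientation: [0.09, 3.137, 0.001]
ft_force: [-0.0, 0.4, -0.8]
width: 0.5
grasp_force: 0.0
```

>>> servo_tool --plan '[[[1, 0.1, 0, 0, 0, 0, 0], [1, 0.1, 0, 0, 0, 0, 0], [1, 0.1, 0, 0, 0, 0, 0], [1, 0, 0, 0, 0, 0, 0]]]'

```text
t: 47.98
ee_pos: [598.8, 73.5, 170.6]
orientation: [0.09, 3.135, 0.001]
ft_force: [-0.3, -0.4, -0.4]
width: 0.4
grasp_force: 0.2
```

>>> servo_tool --plan '[[[1, 0.1, 0, 0, 0, 0, 0], [1, 0.1, 0, 0, 0, 0, 0], [1, 0, 0, 0, 0, 0, 0]]]'

```text
t: 48.23
ee_pos: [605.9, 73.5, 170.1]
orientation: [0.09, 3.137, 0.001]
ft_force: [-2.5, 0.6, 1.9]
width: 0.7
grasp_force: 1.1
```

>>> servo_tool --plan '[[[1, 0.1, 0, 0, 0, 0, 0], [1, 0, 0, 0, 0, 0, 0]]]'

```text
t: 48.4
ee_pos: [610.1, 73.5, 170.0]
orientation: [0.09, 3.136, 0.001]
ft_force: [-2.0, -1.1, 0.9]
width: 0.6
grasp_force: 0.9
```

>>> servo_tool --plan '[[[1, 0.06, 0, 0, 0, 0, 0], [1, 0, 0, 0, 0, 0, 0]]]'

```text
t: 48.57
ee_pos: [611.7, 73.5, 169.9]
orientation: [0.09, 3.138, 0.001]
ft_force: [-4.7, 0.1, 3.5]
width: 0.6
grasp_force: 2.1
```

>>> servo_tool --plan '[[[1, 0.06, 0, 0, 0, 0, 0], [1, 0, 0, 0, 0, 0, 0]]]'

```text
t: 48.73
ee_pos: [614.0, 73.4, 170.0]
orientation: [0.09, 3.138, 0.0]
ft_force: [-4.8, -0.1, 4.8]
width: 0.2
grasp_force: 2.9
```

>>> servo_tool --plan '[[[1, 0.06, 0, 0, 0, 0, 0], [1, 0, 0, 0, 0, 0, 0]]]'

```text
t: 48.9
ee_pos: [616.5, 73.4, 169.9]
orientation: [0.09, 3.138, 0.0]
ft_force: [-4.8, -0.8, 2.0]
width: 0.1
grasp_force: 2.6
```

>>> servo_tool --plan '[[[1, 0.06, 0, 0, 0, 0, 0], [1, 0, 0, 0, 0, 0, 0]]]'

```text
t: 49.07
ee_pos: [618.1, 73.3, 169.6]
orientation: [0.09, 3.14, 0.0]
ft_force: [-6.8, -0.4, 4.3]
width: 0.7
grasp_force: 4.1
```

>>> servo_tool --plan '[[[1, 0.06, 0, 0, 0, 0, 0], [1, 0, 0, 0, 0, 0, 0]]]'

```text
t: 49.23
ee_pos: [619.0, 73.3, 169.4]
orientation: [-0.09, -3.137, 0.001]
ft_force: [-11.8, -0.4, 8.6]
width: 0.5
grasp_force: 7.4
```

Run:
```python
from h import *
np.set_printoptions(precision=1,suppress=True,linewidth=220)
o=readout.get_obs();print(o['ee_pos'],o['ft_force'])
s,c=shot('scene','s24.png'); w,cw=shot('wrist','w24.png')
for y in (-66,3.5,72):
    P=[[*rail(x,y),z] for x,z in ((-12.4,99),(0,103),(12.4,99),(0,84))]; print(proj(c,P).round(1).tolist())
u,v=proj(c,[[*rail(0,72),90]])[0].astype(int)
print(u,v);print(s[v-14:v+12,u-16:u+18].max(2))
```

```text
[619.   73.3 169.4] [-11.8  -0.4   8.6]
[[291.0, 216.0], [295.9, 213.4], [300.4, 212.9], [295.1, 218.2]]
[[278.6, 195.2], [283.2, 192.7], [287.6, 192.3], [282.7, 197.6]]
[[267.3, 176.4], [271.8, 174.0], [276.1, 173.8], [271.4, 179.0]]
271 177
[[ 63  65  64  62  63  64  64  63  63  55  29  30 138  70  80  99 123 118  62  84  59  61  61  63  61  61  62  61  62  61  66  62  60  63]
 [ 65  63  61  63  65  62  62  61  61  62  46  39  47  49  48 130 126 134  62  61  61  61  63  62  59  60  62  63  61  63  63  61  60  61]
 [ 64  62  63  65  62  62  65  61  64  64  63  64  72  65  53  74 132 129  67  50  61  59  61  58  66  53  62  64  62  59  64  61  60  62]
 [ 63  64  62  61  63  65  63  63  62  66  65  64  61  65  62  49  64 141  57  33  53  60  62  55 109  61  61  59  60  84  71  55  62  63]
 [ 63  64  64  62  63  65  64  63  63  62  62  66  60  64  54  60  51 109  83  29  39  61  60  69  92  80  62  63  55 146 113  52  61  58]
 [ 63  63  61  63  64  65  65  61  63  64  63  61  62  65  61  59  57 109 103  45  29  58  61  60  63  65  64  64  64  59  70  64  57  31]
 [ 64  63  62  63  65  
[... 2057 characters left out ...]
138]
 [ 66  68 144 156 154 153 154 154 152 153 120  66  66  70 120 150 143 137 121 107  87  68  66  71  68  66  69  71  69  89 154 141 132 152]
 [ 67  68 112 156 154 154 152 153 154 153 153  78  66  68  70  91  73  64  64  67  67  70  68  68  69  68  67  67  67  91 148 149 141 136]
 [ 68  68  64 135 154 153 153 146 143 147 153 121  78  69  72  68  68  71  70  69  69  67  69  68  67  72  74  65  67 104 113  88  71  64]
 [ 69  69  68  87 155 154 154 110 100 113 155 155 115  67  72  70  68  68  68  68  71  73  72  64  67  87  85  61  69  63  69  70  68  70]
 [ 66  66  67  59 131 154 156  93  91  89 155 155 135  78  70  68  73  74  66  69  78  90  74  61  65  68  68  69  68  68  70  69  68  68]]
```

>>> servo_tool --plan '[[[1, 0.05, 0, 0, 0, 0, 0], [1, -0.2, 0, 0, 0, 0, 0], [1, -0.3, -0.2, 0.8, 0, 0, 0], [1, -0.5, -0.7, 0, 0, 0, 0], [1, 0, -0.8, 0, 0, 0, 0]]]'

```text
t: 49.75
ee_pos: [582.3, 6.2, 203.2]
orientation: [0.085, 3.135, 0.001]
ft_force: [0.3, -0.2, -0.6]
width: 0.3
grasp_force: 0.0
```

>>> servo_tool --plan '[[[1, 0, 0, 0, 0, 0, 0], [1, 0, 0, 0, 0, 0, 0], [1, 0, 0, 0, 0, 0, 0]]]'

```text
t: 50.0
ee_pos: [584.3, 5.6, 202.2]
orientation: [0.091, 3.135, 0.001]
ft_force: [-0.3, 0.1, 0.9]
width: 0.4
grasp_force: 0.0
```

```bash
cat > tog.py <<'E'
from h import *
import sys
np.set_printoptions(precision=1,suppress=True,linewidth=220)
o=readout.get_obs();print(o['ee_pos'])
w,c=shot('wrist',sys.argv[1])
for y in (-65,3.7,71.5):
    r=[proj(c,[[*rail(x,y),z] for x,z in ((-23,84),(-12.4,99),(12.4,99),(23,84))])]; print(y,r[0].round(0).tolist())
    u=int(r[0][0,0]); 
    if 3<u<508: print([int(w[v,u-1:u+2].mean()) for v in range(max(0,int(r[0][0,1])-8),min(300,int(r[0][3,1])+10),3)])
E
python3 tog.py w25.png
```

```text
[584.3   5.6 202.2]
-65 [[172.0, 223.0], [167.0, 244.0], [170.0, 274.0], [177.0, 275.0]]
[100, 101, 149, 202, 202, 202, 115, 67, 49, 60, 64, 46, 60, 50, 46, 45, 45, 45, 44, 44, 43, 43, 43, 65]
3.7 [[261.0, 222.0], [261.0, 244.0], [261.0, 273.0], [261.0, 275.0]]
[178, 87, 47, 52, 53, 52, 52, 46, 41, 38, 39, 40, 38, 39, 43, 43, 42, 66, 102, 105, 105, 71, 74, 116]
71.5 [[348.0, 222.0], [353.0, 243.0], [350.0, 273.0], [343.0, 274.0]]
[153, 88, 88, 171, 213, 212, 214, 70, 69, 69, 70, 71, 40, 41, 42, 42, 43, 43, 43, 43, 42, 42, 42, 65]
```

Now toggle 2 and then toggle 1, the same way.

>>> servo_tool --plan '[[[1, -0.05, 0, -0.5, 0, 0, 0], [1, 0, 0, -0.3, 0, 0, 0], [1, 0, 0, 0, 0, 0, 0], [1, 0, 0, 0, 0, 0, 0]]]'

```text
t: 50.38
ee_pos: [581.2, 6.2, 169.0]
orientation: [0.089, 3.139, 0.001]
ft_force: [0.1, 0.3, -0.4]
width: 0.2
grasp_force: 0.0
```

>>> servo_tool --plan '[[[1, 0.1, 0, 0, 0, 0, 0], [1, 0.1, 0, 0, 0, 0, 0], [1, 0.1, 0, 0, 0, 0, 0], [1, 0.1, 0, 0, 0, 0, 0], [1, 0.1, 0, 0, 0, 0, 0]]]'

```text
t: 50.8
ee_pos: [601.5, 5.5, 170.3]
orientation: [0.09, 3.138, 0.001]
ft_force: [-4.2, -0.2, 2.3]
width: 0.6
grasp_force: 1.7
```

>>> servo_tool --plan '[[[1, 0.1, 0, 0, 0, 0, 0], [1, 0.1, 0, 0, 0, 0, 0], [1, 0, 0, 0, 0, 0, 0]]]'

```text
t: 51.05
ee_pos: [609.9, 5.4, 170.2]
orientation: [0.09, 3.137, 0.001]
ft_force: [-4.8, 0.2, 4.5]
width: 0.5
grasp_force: 2.5
```

>>> servo_tool --plan '[[[1, 0.06, 0, 0, 0, 0, 0], [1, 0, 0, 0, 0, 0, 0]]]'

```text
t: 51.22
ee_pos: [612.0, 5.4, 170.1]
orientation: [0.09, 3.137, 0.0]
ft_force: [-4.2, -0.4, 4.1]
width: 0.4
grasp_force: 2.7
```

>>> servo_tool --plan '[[[1, 0.06, 0, 0, 0, 0, 0], [1, 0, 0, 0, 0, 0, 0]]]'

```text
t: 51.38
ee_pos: [614.0, 5.4, 169.8]
orientation: [0.09, 3.138, 0.0]
ft_force: [-5.4, -0.7, 3.5]
width: 0.5
grasp_force: 3.2
```

>>> servo_tool --plan '[[[1, 0.06, 0, 0, 0, 0, 0], [1, 0, 0, 0, 0, 0, 0]]]'

```text
t: 51.55
ee_pos: [614.9, 5.4, 169.5]
orientation: [-0.09, -3.139, -0.0]
ft_force: [-10.9, -0.5, 8.1]
width: 0.7
grasp_force: 6.5
```

>>> servo_tool --plan '[[[1, 0.06, 0, 0, 0, 0, 0], [1, 0, 0, 0, 0, 0, 0]]]'

```text
t: 51.72
ee_pos: [615.8, 5.3, 169.3]
orientation: [-0.09, -3.135, 0.0]
ft_force: [-16.5, -1.4, 12.2]
width: 0.5
grasp_force: 10.0
```

>>> servo_tool --plan '[[[1, -0.2, 0, 0, 0, 0, 0], [1, -0.3, -0.2, 0.8, 0, 0, 0], [1, -0.5, -0.7, 0, 0, 0, 0], [1, -0.05, -0.8, 0, 0, 0, 0], [1, 0, 0, 0, 0, 0, 0]]]'

```text
t: 52.13
ee_pos: [577.3, -66.1, 202.8]
orientation: [0.093, 3.134, -0.001]
ft_force: [1.0, 0.0, -0.0]
width: 0.5
grasp_force: 0.0
```

>>> servo_tool --plan '[[[1, 0, 0, 0, 0, 0, 0], [1, 0, 0, 0, 0, 0, 0]]]'

```text
t: 52.3
ee_pos: [577.8, -62.5, 202.0]
orientation: [0.091, 3.135, 0.001]
ft_force: [-0.0, 0.3, 0.4]
width: 0.9
grasp_force: 0.0
```

>>> servo_tool --plan '[[[1, 0, -0.04, -0.5, 0, 0, 0], [1, 0, 0, -0.3, 0, 0, 0], [1, 0, 0, 0, 0, 0, 0], [1, 0, 0, 0, 0, 0, 0]]]'

```text
t: 52.63
ee_pos: [576.8, -63.3, 168.9]
orientation: [0.089, 3.139, 0.001]
ft_force: [0.9, -0.1, -0.0]
width: 0.6
grasp_force: 0.0
```

>>> servo_tool --plan '[[[1, 0.1, 0, 0, 0, 0, 0], [1, 0.1, 0, 0, 0, 0, 0], [1, 0.1, 0, 0, 0, 0, 0], [1, 0.1, 0, 0, 0, 0, 0], [1, 0.1, 0, 0, 0, 0, 0]]]'

```text
t: 53.05
ee_pos: [597.2, -64.0, 170.3]
orientation: [0.09, 3.138, 0.001]
ft_force: [-2.8, 0.0, 2.1]
width: 0.4
grasp_force: 1.5
```

>>> servo_tool --plan '[[[1, 0.1, 0, 0, 0, 0, 0], [1, 0.1, 0, 0, 0, 0, 0], [1, 0, 0, 0, 0, 0, 0]]]'

```text
t: 53.3
ee_pos: [605.5, -64.2, 170.3]
orientation: [0.09, 3.137, 0.001]
ft_force: [-3.7, -0.2, 4.5]
width: 0.5
grasp_force: 2.7
```

>>> servo_tool --plan '[[[1, 0.06, 0, 0, 0, 0, 0], [1, 0, 0, 0, 0, 0, 0]]]'

```text
t: 53.47
ee_pos: [607.6, -64.2, 170.0]
orientation: [0.09, 3.137, 0.001]
ft_force: [-4.2, -1.4, 3.4]
width: 0.5
grasp_force: 2.5
```

>>> servo_tool --plan '[[[1, 0.06, 0, 0, 0, 0, 0], [1, 0, 0, 0, 0, 0, 0]]]'

```text
t: 53.63
ee_pos: [608.6, -64.2, 169.7]
orientation: [-0.09, -3.14, -0.001]
ft_force: [-8.3, -0.8, 7.6]
width: 0.4
grasp_force: 5.8
```

>>> servo_tool --plan '[[[1, 0.06, 0, 0, 0, 0, 0], [1, 0, 0, 0, 0, 0, 0]]]'

```text
t: 53.8
ee_pos: [609.5, -64.2, 169.5]
orientation: [-0.09, -3.136, -0.001]
ft_force: [-14.2, -1.9, 11.3]
width: 0.4
grasp_force: 9.2
```

>>> servo_tool --plan '[[[1, -0.3, 0, 0, 0, 0, 0], [1, -0.2, 0, 0.9, 0, 0, 0], [1, 0.4, 0.5, 1, 0, 0, 0], [1, 0.7, 0.7, 0.8, 0, 0, 0], [1, 0.4, 0.5, 0.3, 0, 0, 0]]]'

```text
t: 54.22
ee_pos: [648.7, -3.0, 284.2]
orientation: [0.092, 3.128, 0.001]
ft_force: [1.5, -0.4, -0.4]
width: 0.3
grasp_force: 0.0
```

>>> servo_tool --plan '[[[1, 0, 0, 0, 0, 0, 0], [1, 0, 0, 0, 0, 0, 0], [1, 0, 0, 0, 0, 0, 0]]]'

```text
t: 54.47
ee_pos: [644.7, -3.7, 278.3]
orientation: [0.089, 3.138, 0.0]
ft_force: [-0.5, 0.1, -0.7]
width: 0.1
grasp_force: 0.0
```

```bash
python3 tog.py w26.png
python3 - <<'E'
from h import *
np.set_printoptions(precision=1,suppress=True,linewidth=220)
w=cv2.imread('pics/w26.png'); c=cam('wrist')
for y in (-65,3.7,71.5):
    p=proj(c,[[*rail(x,y),z] for x,z in ((-45,66),(-23,84),(23,84),(45,66))]);u=int(p[0,0]);print(y,p.round(1)[:,1],u)
    for du in (-16,16): print([(v) for v in range(60,300) if abs(int(w[v+1,u+du].astype(int).mean())-int(w[v-1,u+du].astype(int).mean()))>40])
E
```

```text
[644.7  -3.7 278.3]
-65 [[196.0, 135.0], [193.0, 148.0], [195.0, 174.0], [199.0, 181.0]]
[211, 212, 132, 214, 212, 216, 110, 111, 108, 105, 93, 91, 88, 85, 91, 78, 220, 194, 219, 169, 174]
3.7 [[266.0, 135.0], [266.0, 148.0], [266.0, 174.0], [266.0, 181.0]]
[220, 220, 226, 161, 220, 220, 208, 71, 72, 72, 64, 43, 45, 44, 42, 62, 73, 224, 213, 222, 222]
71.5 [[335.0, 135.0], [339.0, 148.0], [337.0, 174.0], [332.0, 181.0]]
[219, 219, 224, 162, 219, 219, 191, 69, 70, 71, 64, 44, 44, 44, 43, 64, 108, 223, 213, 189, 134]
-65 [112.8 136.  181.7 197.1] 198
[91, 92, 112, 132, 134, 135, 248, 249, 250]
[90, 91, 112, 131, 132, 134, 135, 182, 183, 187, 188, 248, 249, 250]
3.7 [112.6 135.8 181.5 197. ] 266
[90, 91, 113, 114, 133, 134, 136, 137, 195, 216, 217, 218]
[90, 91, 113, 114, 133, 134, 136, 137, 248, 249, 250]
71.5 [112.6 135.7 181.4 196.9] 332
[90, 91, 113, 114, 133, 134, 136, 137, 183, 184, 189, 190, 191, 196, 240, 241, 249, 250]
[90, 91, 114, 134, 136, 137, 179, 239, 240, 241, 242, 243, 253, 254]
```

Run:
```python
from h import *
s,c=shot('scene','s27.png'); a=cv2.imread('pics/s12.png'); print(np.abs(s[255:320,310:395].astype(int)-a[255:320,310:395]).mean())
from workcell import close_job
print(close_job())
```

```text
3.6853695324283557
the job is handed in; nothing more can be done
None
```

The job is handed in: both pins look fully home, the mallet is standing on its pad about 5 mm from where it was, and all three grey modules sit flat on the rail with their toggles pushed over to the stop. Two things could count against it: I can't read the pin, foot or toggle joints directly, and while seating one module the closed fingertips pressed on its nose with up to 67 N.

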